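Turn the blank end for end in the drilling fixture

ROBOT

A 6-joint arm with a two-finger parallel gripper is mounted at the origin on the work surface. World frame = base frame: x ahead of the robot, y to its left, z up, the work surface at z = 0. Lengths are in mm, angles in rad, forces in N, time in s.
With the tool pointing down it reaches from about 300 to 750 mm from the base axis. Payload 8.5 kg.
Tool frame: the origin (TCP) lies at the very end of the fingers, on their centre line; the grasp point (between the pads) lies 19 mm behind it (env.tcp_to_grasp is the distance from the TCP to the grasp point, in mm); z points along the fingers, y is the direction in which the jaws open and shut (so a half turn about z gives the same grasp; the last joint's range is limited). The gripper opens to 85 mm and grips with 20 to 120 N. Pads are 22 mm wide; open, the fingers measure 114 mm over their backs; the gripper's body (76 mm by 85 mm) begins 54 mm behind the grasp point. The pads swing forward as they close: fully open they stand 13 mm farther back than shut.
Start: joints at [1.095, 0.381, 1.297, -0, 1.464, -0.215], TCP at [141.811, 531.385, 231.322] pointing down, gripper open.
Joint ranges: [-3.11, 3.11], [-0.89, 2.33], [0.22, 2.48], [-1.42, 4.56], [0.17, 2.85], [-2.88, 2.88]. Speed limits (rad/s): [2.39, 2.39, 3.14, 3.14, 3.14, 3.14].

INTERFACE

Orientations are given as a unit quaternion [x, y, z, w].
In Python, from bench import env gives the robot as it stands.
- The arm moves only by the shell command python3 -m jog 'ROWS' [FORCE]. ROWS is JSON, a list of rows, each an object of numbers: "dx", "dy", "dz": the shift along the tool's x, y, z in units of 0.25 m (1.0 is 0.25 m); "twist": the turn about the tool's z in units of 2 pi rad (1.0 is 2 pi rad); "hand": the opening, from 0 (shut) to 1 (fully open). In form: [{"dx": .., "dy": .., "dz": .., "twist": .., "hand": ..}, ...]. A call has 1 to 20 rows; each row is the pose to reach, as a shift and turn from the pose commanded when the call began, along the tool's axes at that moment, turning the shorter way round; what a row does not reach only later rows make up. A row lasts 1/10 s, in which the tool goes at most 50 mm and 8.59 degrees, less where a joint would pass 70% of its speed; a pose out of reach is approached as far as the arm can. A call with a number of a shift or a turn outside -1 to 1 is refused whole. A call with a gripper value outside its range is refused whole. The fingers move at their own pace and stop on an object; FORCE is the grip in N (left out, the last holds). Time passes only in rows, so rows that repeat a pose let the fingers close. It gives the time, the measured TCP pose, the force and the opening at its end, in the units of the state.
- env.state(): the state, without advancing time (a new reading comes with each control period).
- env.capture(name): name is "side" or "top"; returns (picture, depth): 480x640x3 uint8, blue, green, red; 480x640 float32, mm along the optical axis (not along the pixel's ray), 0 where there is no reading.
- env.calibration(name): a dict with "fx", "fy", "cx", "cy" (pixels), "cam_to_world" (4x4, takes a point from camera to world coordinates). Camera axes: x right, y down, z forward; pixel columns grow to the right and rows downward; lengths in mm; the calibration is good to about 2 mm. A picture is of the moment at which its call begins. calibration takes no time and is no camera call.
- env.finish_job(): hands the job in, once; it reports no verdict.
The state is a dict: "t": time; "q": joint angles; "dq": joint speeds; "joint_efforts": joint torques, N m; "ee_pos": TCP position; "orientation": TCP orientation; "force": force on the tool from outside, world axes, zero at the start; "moment": the same for the moment, N m; "grip_width": opening from 0.0 (shut) to 1.0 (fully open).
Only numpy, scipy, OpenCV 4.12 (cv2) and the standard library are available. Lean on these libraries where they do the work, as an engineer would, in place of code of your own. Each camera call takes 0.05 s, during which the arm holds its last target.

TASK

Swing the yellow hold-down bar of the drilling fixture well up past upright, slide the aluminium blank straight out from under the bar and the green bridge, let go of it lying flat and clear of the bridge, and take a fresh hold of it. Turn it end for end and slide it back between the rails, red end first, pressing it gently home against the stop under the bridge, then swing the bar fully down again into the blank's groove. Leave the green bin, the spray can and the spanner where they are.

Things in the scene. Friction and masses are not known exactly. Their poses are not given: they have to be found in the camera images.
- fixture: Steel drilling fixture, fixed, place and heading vary. Origin at bench level (z = 0) under the seat's centre; +x inwards, from the mouth facing the robot to the stop; +y the hinge side; z up. Base plate top at z = 6 mm, where the blank slides; it spans x -185 to 90, y +-70 mm. Green hinge ears at x +-18, y 55 mm, 42 mm high; bar rest at x 0, y -48 mm, 29 mm high.
- mouth (a point): Where the guide rails begin, on the base plate's top, at fixture x -50, y 0, z 6 mm. Two rails 5 mm high, inner faces at y = +-24.5 mm, run from here to the stop (x 75 mm). Towards the robot flared lead-ins of the same height widen the way to y = +-37 mm at x -99 mm; the plate from here out to x -185 mm is the open apron.
- bridge (a point): Middle of the top of the green bridge with two brass drill bushes, at fixture x 47, y 0, z 52.5 mm. The bridge covers x 17 to 77 mm of the seat: a plate 10 mm thick, 98 mm wide (y), underside at z 42.5 mm, on two cheeks at |y| 35 to 49 mm. It is fixed, so the blank can leave only by sliding towards the mouth.
- stop: Dark steel stop block fixed at the inner end of the seat, behind the bridge: 12 mm thick, 70 mm wide, 34 mm high. Origin on the base plate's top at the middle of the face that the blank must touch, fixture x 75 mm. Do not push the blank against it with more than 60 N.
- bar (a joint): Hinge angle (rad) of the yellow hold-down bar: 0 fully down across the seat at fixture x 0, 1.57 upright, 2.1 fully open, leaning over the hinge side. The hinge axis is along the fixture's x. Stiff: it stays where it is left and takes about 4 N at its handle to swing. Down, it lies in the blank's groove with 4 mm of play each way, so it goes down only when the blank is home.
- bar_hinge (a point): A point on the bar's hinge axis, at x = 0, y = 55 mm, z = 35.5 mm in the fixture's frame.
- bar_grip (a point): Middle of the outer part of the bar's black round handle (14 mm in diameter, 60 mm long, in line with the bar), on its axis, 160 mm from the hinge axis; the handle's end is 15 mm farther out. With the bar down this is at fixture x 0, y -105, z 35.5 mm and the handle points to -y. The yellow bar itself is 16 mm wide (along x) and 12 mm thick.
- blank: Aluminium blank, 0.5 to 0.8 kg, 150 mm long (x), 45 wide (y), 34 high (z). Origin at the centre of its underside. A groove 24 mm wide, 12 deep crosses the middle of its top. The 45 mm at +x are red with two dark holes; the other end is bare. It starts home in the seat, within 3 mm, red end towards the mouth. Play: 2 mm on each side between the rails, 2.5 mm below the bridge.
- red_end (a point): Centre of the blank's red end face (75 mm from its origin, 17 mm above its underside).
- bare_end (a point): Centre of the blank's bare end face (75 mm from its origin, 17 mm above its underside).
- bin: Green plastic parts bin standing near the fixture, 160 x 100 mm, 70 mm high, loose, a bystander. Origin at the centre of its underside.
- spray: Upright grey metal spray can with a white band, 56 mm in diameter, 160 mm high, loose, a bystander. Origin at the centre of its underside.
- spanner: Steel spanner, 180 mm long, lying flat, loose, a bystander. Origin at its middle on the underside.
Mind the look-alikes: they are no part of the job. There is more than one size of the blank; the job needs the largest.

How it is judged (in metres and radians):
On the way, in this order (a step that is already met when the one before it is completed fails the run):
1. the bar is swung up past upright (more than 1.6 rad) with the blank still in its seat (value of joint bar above 1.6 rad and x of blank in the frame of fixture above -0.02 m), for 0.2 s.
2. the blank lies flat, let go and at rest, clear of the bridge towards the mouth (x of blank in the frame of fixture below -0.062 m and contact force between the fingers and blank below 0.1 N and angle between blank's own z axis and vertical below 0.08 rad and linear speed of blank below 0.02 m/s and height (world z) of blank below 0.012 m), for 0.2 s.
3. the blank is home again, red end within 3 mm of the stop, with the bar still up (x of red_end in the frame of fixture above 0.072 m and value of joint bar above 1 rad), for 0.1 s.
At the end, for the whole second after the job is handed in: The blank lies flat at rest between the rails, red end inwards and within 3 mm of the stop (sideways within 4 mm, heading within 0.06 rad), and the bar is fully down (below 0.05 rad); everything is released (x of red_end in the frame of fixture above 0.072 m and y of blank in the frame of fixture between -0.004 and 0.004 m and angle between the x axis of blank and the x axis of fixture, either way round below 0.06 rad and angle between blank's own z axis and vertical below 0.05 rad and height (world z) of blank below 0.01 m and linear speed of blank below 0.01 m/s and value of joint bar below 0.05 rad); the robot touches nothing.
It fails at once if the blank is rammed against the stop with more than 60 N (contact force between blank and stop above 60 N).
It fails at once if the bin is moved by more than 20 mm (distance of bin from where it was at the start of the episode above 0.02 m).
It fails at once if the spray can is moved by more than 20 mm or tipped (distance of spray from where it was at the start of the episode above 0.02 m or angle between spray's own z axis and vertical above 0.3 rad).
It fails at once if the spanner is moved by more than 20 mm (distance of spanner from where it was at the start of the episode above 0.02 m).
It also fails if it takes over 72 s, if anything falls off the work surface, if the arm or the gripper's body presses on something with over 40 N, if the wrist force passes 120 N, or if a joint passes its speed limit or range.

## Working session

There is one attempt and no reset: what is moved stays moved. The work goes in short steps, Python scripts to look and compute and a shell command to move; the robot and the scene stay as the last step left them, time stands still between calls to the robot, and variables do not carry over. Pictures are saved under pics/ and viewed, and the job is handed in when it is done.

```bash
ls; mkdir -p pics
python3 - <<'E'
from bench import env
import cv2
print(env.state())
for n in("side","top"):
    im,d=env.capture(n); cv2.imwrite(f"pics/{n}0.png",im); c=env.calibration(n); print(n,c)
E
```

```text
pics
{'t': 0.0, 'q': array([ 1.09472165e+00,  3.81200321e-01,  1.29832212e+00, -1.70539511e-05,
        1.46358786e+00, -2.15319866e-01]), 'dq': array([ 7.85340212e-05, -5.43008228e-05,  2.69675441e-04, -8.62693791e-04,
       -9.29640570e-04, -8.72135231e-04]), 'joint_efforts': array([-1.05920640e-05, -4.48459053e+01, -2.31275243e+01, -1.91371960e-04,
        4.83013326e-03, -1.33180933e-05]), 'ee_pos': array([141.66489814, 531.11661496, 230.68876557]), 'orientation': array([ 1.30007406e-01,  9.91512732e-01, -7.16803349e-04, -2.49153554e-04]), 'force': array([-0.3323713 , -0.35197475, -0.49709965]), 'moment': array([-0.01913181,  0.02752371, -0.01241073]), 'grip_width': 1.0031082334205335}
side {'fx': 528.729697338224, 'fy': 528.729697338224, 'cx': 317.9637207306632, 'cy': 234.63408783814327, 'cam_to_world': array([[ 9.97366270e-01, -5.58303270e-02,  4.62979370e-02,
         6.38851402e+02],
       [-7.02486329e-02, -5.84768202e-01,  8.08153005e-01,
        -7.67568990e+02],
       [-1.80458851e-02, -8.09276914e-01, -5.87150085e-01,
         6.51444928e+02],
       [ 0.00000000e+00,  0.00000000e+00,  0.00000000e+00,
         1.00000000e+00]])}
top {'fx': 617.1098212793372, 'fy': 617.1098212793372, 'cx': 310.7269827439643, 'cy': 235.8495922695537, 'cam_to_world': array([[ 1.80464715e-02, -9.81208507e-01,  1.92104634e-01,
         4.67262086e+02],
       [-9.99645880e-01, -1.39488092e-02,  2.26615595e-02,
         2.23675645e+01],
       [-1.95560841e-02, -1.92445567e-01, -9.81112768e-01,
         1.11409183e+03],
       [ 0.00000000e+00,  0.00000000e+00,  0.00000000e+00,
         1.00000000e+00]])}
```

View pics/side0.png

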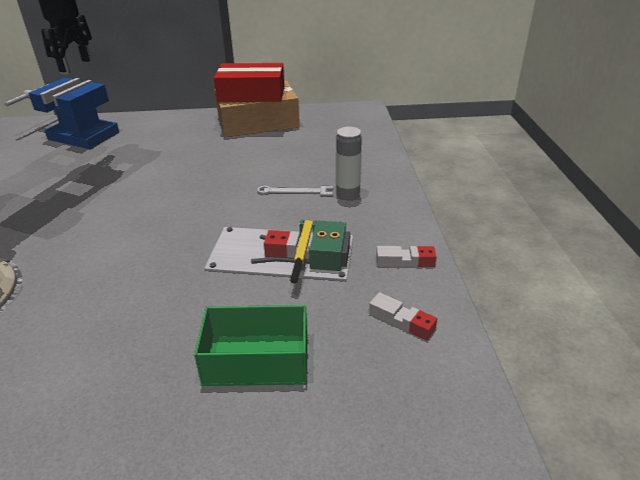

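View pics/top0.png

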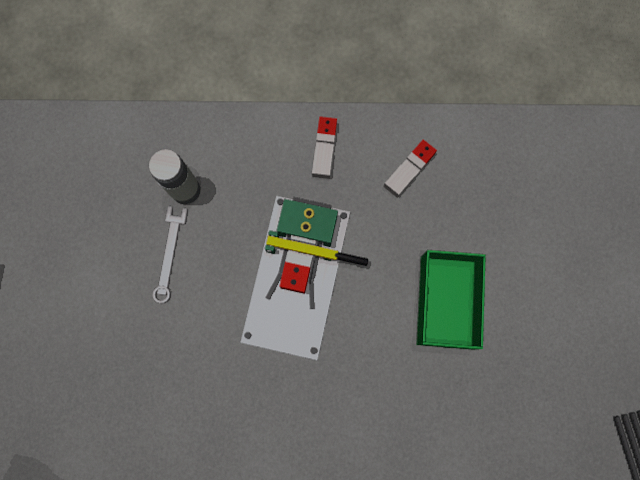

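The fixture is visible in both views: in the top view the plate corners are at about (278,197), (350,211), (317,359) and (241,343), and the handle is at (352,259). The bin is at (452,300), the spray can at (175,178) and the spanner at (170,255). I'll enlarge the fixture next.

Run:
```python
import cv2
im=cv2.imread("pics/top0.png")
cv2.imwrite("pics/top0c.png",cv2.resize(im[180:380,220:400],None,fx=4,fy=4,interpolation=cv2.INTER_CUBIC)[:600*4//3,:][:800])
c=cv2.resize(im[185:375,225:385],None,fx=3.15,fy=3.15,interpolation=cv2.INTER_CUBIC);cv2.imwrite("pics/top0c.png",c);print(c.shape)
```

```text
(598, 504, 3)
```

View pics/top0c.png

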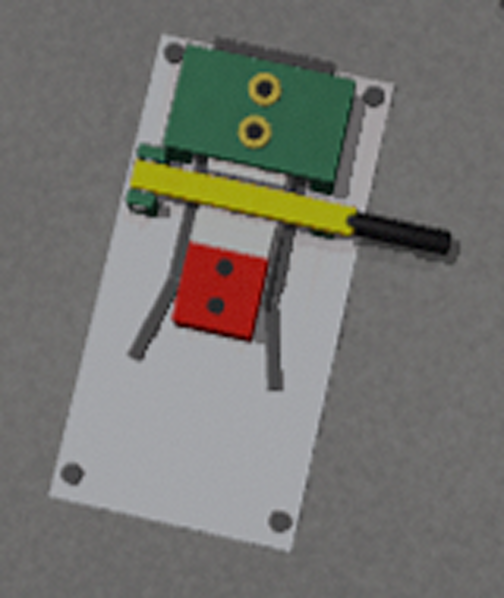

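The crop shows the plate corners at (162,35), (394,85), (292,551) and (50,496), the bridge top corners, and the handle tip at (450,241). I'll fit the fixture pose to these points.

```bash
cat > h.py <<'E'
import numpy as np, cv2
from bench import env
from scipy.optimize import least_squares
def proj(n,P):
    c=env.calibration(n);T=np.linalg.inv(c["cam_to_world"]);P=np.atleast_2d(P)
    q=P@T[:3,:3].T+T[:3,3]
    return np.c_[c["fx"]*q[:,0]/q[:,2]+c["cx"],c["fy"]*q[:,1]/q[:,2]+c["cy"]]
def unproj(n,uv,z):
    c=env.calibration(n);M=c["cam_to_world"]
    d=M[:3,:3]@np.array([(uv[0]-c["cx"])/c["fx"],(uv[1]-c["cy"])/c["fy"],1])
    o=M[:3,3];return o+d*(z-o[2])/d[2]
def f2w(f,P):
    P=np.atleast_2d(P);c,s=np.cos(f[2]),np.sin(f[2])
    return np.c_[f[0]+c*P[:,0]-s*P[:,1],f[1]+s*P[:,0]+c*P[:,1],P[:,2]]
E
python3 - <<'E'
from h import *
cr=np.array([(162,35),(394,85),(292,551),(50,496),(187,45),(356,80),(331,181),(167,148)])/3.15+[225-.34,185-.34]
P=np.array([(90,70,6),(90,-70,6),(-185,-70,6),(-185,70,6),(77,49,52.5),(77,-49,52.5),(17,-49,52.5),(17,49,52.5)],float)
r=least_squares(lambda f:(proj("top",f2w(f,P))-cr).ravel(),[480,20,0]);print(r.x);print(r.fun.reshape(-1,2).round(1))
f=r.x
print("side corners",proj("side",f2w(f,P)).round(0).tolist())
c=np.array([(190,242),(267,258),(250,340),(174,323)])/3.15+[225-.34,185-.34]
for u in c[:2]: w=unproj("top",u,40);print("red/bare top edge",w)
for nm,u,z in [("grip tip",(450,241),35.5)]:
    w=unproj("top",np.array(u)/3.15+[224.66,184.66],z);print(nm,w,f2w(f,[0,-120,35.5]))
for z,u in[(40,(265,258)),(40,(193,243)),(40,(175,320)),(40,(252,335))]:
    w=unproj("top",np.array(u)/3.15+[224.66,184.66],z);cc,s=np.cos(f[2]),np.sin(f[2]);d=w[:2]-f[:2];print("fix",cc*d[0]+s*d[1],-s*d[0]+cc*d[1])
for n,u,z in [("bin a",(420,252),70),("bin b",(484,252),70),("bin c",(484,349),70),("bin d",(417,346),70),("spray top",(165,164),160),("sp",(177,214),5),("sp",(161,294),5)]: print(n,unproj("top",u,z).round(0))
st=env.state();print(st["ee_pos"],st["orientation"])
from scipy.spatial.transform import Rotation as R
print(R.from_quat(st["orientation"]).as_matrix().round(3))
E
```

```text
[ 6.56806796e+02  6.32081064e+01 -2.03013497e-01]
[[-0.   0. ]
 [ 0.2 -0.1]
 [ 0.2  0.6]
 [-0.   0.4]
 [-0.1 -0.5]
 [ 0.2 -0.1]
 [ 0.9  0.5]
 [-1.5 -0.9]]
side corners [[352.0, 235.0], [345.0, 279.0], [203.0, 268.0], [223.0, 227.0], [345.0, 222.0], [340.0, 252.0], [308.0, 249.0], [315.0, 220.0]]
red/bare top edge [630.92644982  91.69923572  40.        ]
red/bare top edge [622.55535569  48.47728949  40.        ]
grip tip [634.37177567 -53.72997584  35.5       ] [[632.61217396 -54.32750626  35.5       ]]
fix -30.819553484555176 -20.244790745434578
fix -31.280433552210717 20.920625624632944
fix -75.50087747940498 20.886345115770716
fix -74.34390880077794 -22.675042356547003
bin a [ 646. -141.   70.]
bin b [ 648. -250.   70.]
bin c [ 485. -244.   70.]
bin d [ 488. -133.   70.]
spray top [769. 283. 160.]
sp [722. 297.   5.]
sp [574. 317.   5.]
[141.67740995 531.15929213 230.7832472 ] [ 1.30025212e-01  9.91510468e-01 -6.13514303e-04 -2.43223712e-04]
[[-0.966  0.258 -0.001]
 [ 0.258  0.966 -0.001]
 [ 0.    -0.001 -1.   ]]
```

Run:
```python
import cv2
im=cv2.imread("pics/side0.png")
c=cv2.resize(im[205:305,190:370],None,fx=4.4,fy=4.4,interpolation=cv2.INTER_CUBIC);cv2.imwrite("pics/side0c.png",c);print(c.shape)
```

```text
(440, 792, 3)
```

View pics/side0c.png

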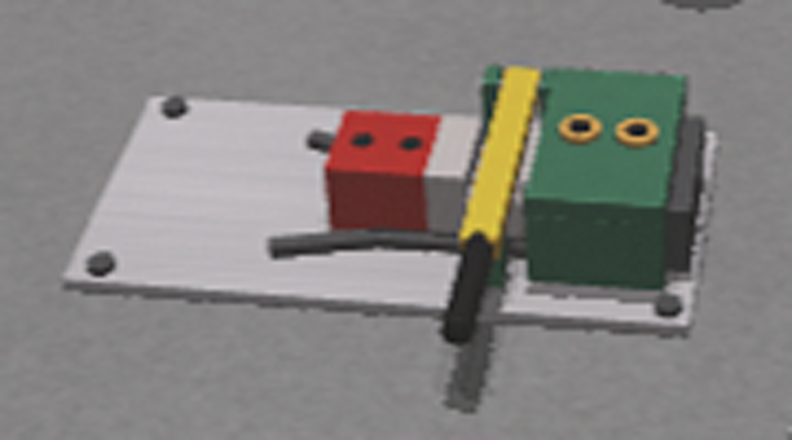

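Side corners in the full frame are at about (224,226.5), (204.7,269.2), (346.7,279.4) and (353.5,234.4), and the handle tip is near (294,281). These are within about 1.5 px of the top-view fit, so I'll fit both views together.

Run:
```python
from h import *
cr=np.array([(162,35),(394,85),(292,551),(50,496),(187,45),(356,80)])/3.15+[225-.34,185-.34]
P=np.array([(90,70,6),(90,-70,6),(-185,-70,6),(-185,70,6),(77,49,52.5),(77,-49,52.5)],float)
sc=np.array([(150,95),(65,283),(690,328),(720,130),(686,74),(665,203),(528,195),(542,70)])/4.4+[190-.39,205-.39]
S=np.array([(-185,70,6),(-185,-70,6),(90,-70,6),(90,70,6),(77,49,52.5),(77,-49,52.5),(17,-49,52.5),(17,49,52.5)],float)
for a,b in((1,1),(0,1)):
    r=least_squares(lambda f:np.r_[a*(proj("top",f2w(f,P))-cr).ravel(),b*(proj("side",f2w(f,S))-sc).ravel()],[657,63,-.2]);print(r.x);print(r.fun.reshape(-1,2).round(1).tolist())
    f=r.x
    print(f2w(f,[[0,-105,35.5],[0,-120,35.5],[0,55,35.5]]))
```

```text
[ 6.57785850e+02  6.34114099e+01 -2.00851403e-01]
[[-0.2, -0.4], [0.0, -0.7], [0.3, -0.0], [0.1, -0.1], [-0.3, -1.0], [0.1, -0.7], [-0.4, 0.5], [-1.0, -0.6], [-0.4, -0.6], [-1.3, 0.5], [-0.5, 0.1], [-0.4, 0.7], [-1.4, 0.4], [2.5, -0.8]]
[[636.83796275 -39.477783    35.5       ]
 [633.84540739 -54.17623912  35.5       ]
 [668.75855325 117.30574899  35.5       ]]
[ 6.58558119e+02  6.34888822e+01 -1.95436202e-01]
[[-0.0, -0.0], [-0.0, -0.0], [0.0, -0.0], [0.0, -0.0], [-0.0, -0.0], [-0.0, -0.0], [-0.3, 0.7], [-0.6, -0.3], [0.2, -0.8], [-1.1, 0.3], [-0.2, -0.1], [0.2, 0.6], [-0.9, 0.4], [2.7, -0.8]]
[[638.16770203 -39.51223857  35.5       ]
 [635.25478526 -54.22668439  35.5       ]
 [669.23881432 117.4418502   35.5       ]]
```

Both views agree to about 2 mm: the fixture is at (658, 63.5) with heading -0.20. First I'll move above the handle in three legs.

```bash
cat >> h.py <<'E'
from scipy.spatial.transform import Rotation as R
F=np.array([658.0,63.5,-0.200])
def go(fx,fy,z,yaw=None,f=F):
    """print tool-unit shift to TCP at fixture x,y & world z; yaw=fixture-frame angle of tool y axis"""
    s=env.state();M=R.from_quat(s["orientation"]).as_matrix()
    d=M.T@(f2w(f,[fx,fy,z])[0]-s["ee_pos"])
    cy=np.arctan2(M[1,1],M[0,1])-f[2]
    t=0 if yaw is None else -(((yaw-cy)+np.pi)%(2*np.pi)-np.pi)
    print("d",(d/250).round(4),"twist",round(t/2/np.pi,4),"mm",d.round(1))
def where(f=F):
    s=env.state();M=R.from_quat(s["orientation"]).as_matrix();p=s["ee_pos"]
    c,sn=np.cos(f[2]),np.sin(f[2]);d=p[:2]-f[:2]
    print("t",round(s["t"],2),"fix",(c*d[0]+sn*d[1]).round(1),(-sn*d[0]+c*d[1]).round(1),"z",p[2].round(1),"yaw",round(np.arctan2(M[1,1],M[0,1])-f[2],4),"tilt",M[:2,2].round(3),"F",s["force"].round(1),"w",round(s["grip_width"],3),"q",s["q"].round(2))
E
python3 -c "
from h import *
where();go(0,-105,150,0)"
python3 -m jog '[{"dx":-0.83,"dy":-0.57,"hand":1},{"dx":-0.83,"dy":-0.57},{"dx":-0.83,"dy":-0.57},{"dx":-0.83,"dy":-0.57},{"dx":-0.83,"dy":-0.57},{"dx":-0.83,"dy":-0.57},{"dx":-0.83,"dy":-0.57}]' 60
```

```text
t 0.1 fix -598.9 355.8 z 230.8 yaw 1.51 tilt [-0.001 -0.001] F [-0.8 -0.2  0.8] w 1.001 q [ 1.09  0.38  1.3   0.    1.46 -0.22]
d [-2.5034 -1.6937  0.3245] twist 0.2403 mm [-625.9 -423.4   81.1]$[0]: bad value
```

```bash
python3 -m jog '[{"dx":-0.83,"dy":-0.57,"dz":0,"twist":0,"hand":1},{"dx":-0.83,"dy":-0.57,"dz":0,"twist":0,"hand":1},{"dx":-0.83,"dy":-0.57,"dz":0,"twist":0,"hand":1},{"dx":-0.83,"dy":-0.57,"dz":0,"twist":0,"hand":1},{"dx":-0.83,"dy":-0.57,"dz":0,"twist":0,"hand":1},{"dx":-0.83,"dy":-0.57,"dz":0,"twist":0,"hand":1}]' 60
```

```text
t: 0.7
ee_pos: [308.6, 336.8, 231.2]
orientation: [0.133, 0.991, -0.001, 0.0]
force: [0.0, 0.1, 0.9]
grip_width: 0.997
```

```bash
python3 -m jog '[{"dx":-0.83,"dy":-0.57,"dz":0,"twist":0,"hand":1},{"dx":-0.83,"dy":-0.57,"dz":0,"twist":0,"hand":1},{"dx":-0.83,"dy":-0.57,"dz":0,"twist":0,"hand":1},{"dx":-0.83,"dy":-0.57,"dz":0,"twist":0,"hand":1},{"dx":-0.83,"dy":-0.57,"dz":0,"twist":0,"hand":1},{"dx":-0.83,"dy":-0.57,"dz":0,"twist":0,"hand":1}]' && python3 -c "
from h import *
where();go(0,-105,120,0)"
```

```text
t: 1.3
ee_pos: [472.1, 145.7, 230.6]
orientation: [0.133, 0.991, -0.0, 0.0]
force: [0.6, 0.4, -0.3]
grip_width: 1.002
t 1.3 fix -198.5 43.6 z 230.6 yaw 1.505 tilt [-0.    -0.001] F [ 0.6  0.4 -0.3] w 1.002 q [ 0.06  0.28  1.45 -0.    1.41 -1.25]
d [-0.8312 -0.5405  0.4431] twist 0.2395 mm [-207.8 -135.1  110.8]
```

```bash
python3 -m jog '[{"dx":-0.83,"dy":-0.54,"dz":0.1,"twist":0.24,"hand":1},{"dx":-0.83,"dy":-0.54,"dz":0.2,"twist":0.24,"hand":1},{"dx":-0.83,"dy":-0.54,"dz":0.3,"twist":0.24,"hand":1},{"dx":-0.83,"dy":-0.54,"dz":0.4,"twist":0.24,"hand":1},{"dx":-0.83,"dy":-0.54,"dz":0.44,"twist":0.24,"hand":0.7},{"dx":-0.83,"dy":-0.54,"dz":0.44,"twist":0.24,"hand":0.7},{"dx":-0.83,"dy":-0.54,"dz":0.44,"twist":0.24,"hand":0.7},{"dx":-0.83,"dy":-0.54,"dz":0.44,"twist":0.24,"hand":0.7},{"dx":-0.83,"dy":-0.54,"dz":0.44,"twist":0.24,"hand":0.7},{"dx":-0.83,"dy":-0.54,"dz":0.44,"twist":0.24,"hand":0.7},{"dx":-0.83,"dy":-0.54,"dz":0.44,"twist":0.24,"hand":0.7},{"dx":-0.83,"dy":-0.54,"dz":0.44,"twist":0.24,"hand":0.7}]' && python3 -c "
from h import *
where();go(0,-105,18,0)
for n in('side','top'): cv2.imwrite(f'pics/{n}1.png',env.capture(n)[0])"
```

```text
t: 2.5
ee_pos: [634.8, -34.0, 121.1]
orientation: [0.772, 0.635, -0.0, -0.0]
force: [0.6, 0.1, 0.3]
grip_width: 0.701
t 2.5 fix -3.3 -100.2 z 121.1 yaw 0.0065 tilt [-0.001  0.   ] F [0.6 0.1 0.3] w 0.701 q [-0.24  0.62  1.21  0.    1.31 -0.05]
d [-0.0195  0.0135  0.4125] twist 0.001 mm [ -4.9   3.4 103.1]
```

```bash
python3 -c "
import cv2,numpy as np
a=cv2.imread('pics/side1.png')[130:310,190:410];b=cv2.imread('pics/top1.png')[170:350,240:420]
cv2.imwrite('pics/c1.png',np.hstack([cv2.resize(a,(396*12//11,353)),cv2.resize(b,(353,353))]))"
```

```text
(no output)
```

View pics/c1.png

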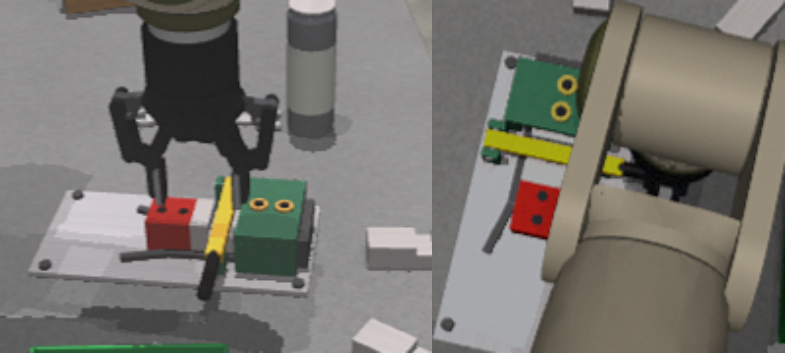

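The side crop shows the fingers straddling the bar's line at (157,200) and (240,190), and the handle at (210,270) is free of anything nearby. I'll descend and close on it.

```bash
python3 -m jog '[{"dx":-0.02,"dy":0.012,"dz":0.15,"twist":0.001,"hand":0.6},{"dx":-0.02,"dy":0.012,"dz":0.28,"twist":0.001,"hand":0.6},{"dx":-0.02,"dy":0.012,"dz":0.36,"twist":0.001,"hand":0.6},{"dx":-0.02,"dy":0.012,"dz":0.4,"twist":0.001,"hand":0.6},{"dx":-0.02,"dy":0.012,"dz":0.412,"twist":0.001,"hand":0.6},{"dx":-0.02,"dy":0.012,"dz":0.412,"twist":0.001,"hand":0.6},{"dx":-0.02,"dy":0.012,"dz":0.412,"twist":0.001,"hand":0.4},{"dx":-0.02,"dy":0.012,"dz":0.412,"twist":0.001,"hand":0.3},{"dx":-0.02,"dy":0.012,"dz":0.412,"twist":0.001,"hand":0.2},{"dx":-0.02,"dy":0.012,"dz":0.412,"twist":0.001,"hand":0.1},{"dx":-0.02,"dy":0.012,"dz":0.412,"twist":0.001,"hand":0.05},{"dx":-0.02,"dy":0.012,"dz":0.412,"twist":0.001,"hand":0.05},{"dx":-0.02,"dy":0.012,"dz":0.412,"twist":0.001,"hand":0.05}]' 35 && python3 -c "
from h import *
where();go(0,-105,18,0)
for n in('side','top'): cv2.imwrite(f'pics/{n}2.png',env.capture(n)[0])
cv2.imwrite('pics/c2.png',cv2.resize(cv2.imread('pics/side2.png')[130:310,190:410],None,fx=3,fy=3))"
```

```text
t: 3.9
ee_pos: [636.0, -40.2, 19.0]
orientation: [0.775, 0.631, -0.001, -0.001]
force: [-6.4, 0.1, 6.9]
grip_width: 0.153
t 3.9 fix -1.0 -106.0 z 19.0 yaw -0.004 tilt [-0.002  0.   ] F [-6.4  0.1  6.9] w 0.153 q [-0.25  0.74  1.3  -0.    1.1  -0.04]
d [0.0041 0.0038 0.0042] twist -0.0006 mm [1. 1. 1.]
```

View pics/c2.png

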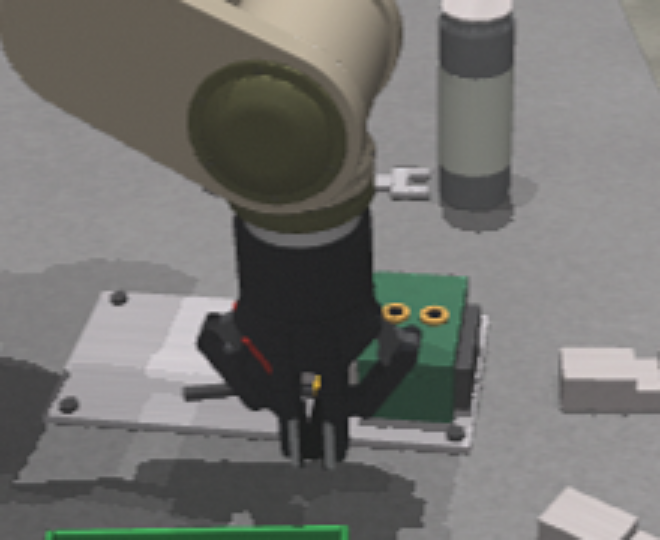

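The handle is held, with an opening of about 13 mm. I'll follow the arc, in a short first part to check the forces.

```bash
python3 -m jog '[{"dx":0.001,"dy":0,"dz":-0.032,"twist":0,"hand":0.05},{"dx":0.003,"dy":0,"dz":-0.064,"twist":0,"hand":0.05},{"dx":0.013,"dy":0,"dz":-0.127,"twist":0,"hand":0.05},{"dx":0.029,"dy":0,"dz":-0.189,"twist":0,"hand":0.05}]' && python3 -c "
from h import *
where()"
```

```text
t: 4.4
ee_pos: [637.5, -32.8, 65.6]
orientation: [0.776, 0.631, -0.001, -0.001]
force: [-1.4, 3.3, -6.7]
grip_width: 0.152
t 4.4 fix -1.0 -98.5 z 65.6 yaw -0.0043 tilt [-0.003  0.001] F [-1.4  3.3 -6.7] w 0.152 q [-0.24  0.68  1.26  0.    1.2  -0.03]
```

```bash
python3 -m jog '[{"dx":0.027,"dy":0,"dz":-0.072,"twist":0,"hand":0.05},{"dx":0.062,"dy":0,"dz":-0.140,"twist":0,"hand":0.05},{"dx":0.105,"dy":0,"dz":-0.203,"twist":0,"hand":0.05},{"dx":0.156,"dy":0,"dz":-0.261,"twist":0,"hand":0.05},{"dx":0.213,"dy":0,"dz":-0.312,"twist":0,"hand":0.05},{"dx":0.276,"dy":0,"dz":-0.356,"twist":0,"hand":0.05},{"dx":0.344,"dy":0,"dz":-0.392,"twist":0,"hand":0.05},{"dx":0.415,"dy":0,"dz":-0.420,"twist":0,"hand":0.05},{"dx":0.490,"dy":0,"dz":-0.439,"twist":0,"hand":0.05},{"dx":0.566,"dy":0,"dz":-0.449,"twist":0,"hand":0.05},{"dx":0.630,"dy":0,"dz":-0.451,"twist":0,"hand":0.05},{"dx":0.694,"dy":0,"dz":-0.446,"twist":0,"hand":0.05},{"dx":0.756,"dy":0,"dz":-0.434,"twist":0,"hand":0.05},{"dx":0.818,"dy":0,"dz":-0.417,"twist":0,"hand":0.05},{"dx":0.818,"dy":0,"dz":-0.417,"twist":0,"hand":0.05},{"dx":0.818,"dy":0,"dz":-0.417,"twist":0,"hand":0.05}]' && python3 -c "
from h import *
where()
cv2.imwrite('pics/side3.png',env.capture('side')[0])"
```

```text
t: 6.0
ee_pos: [679.9, 167.0, 169.5]
orientation: [0.775, 0.632, -0.0, -0.0]
force: [0.9, -1.0, 0.3]
grip_width: 0.048
t 6.0 fix 0.9 105.8 z 169.5 yaw -0.0038 tilt [-0. -0.] F [ 0.9 -1.   0.3] w 0.048 q [ 0.07  0.69  0.91 -0.    1.53  0.28]
```

View pics/side3.png

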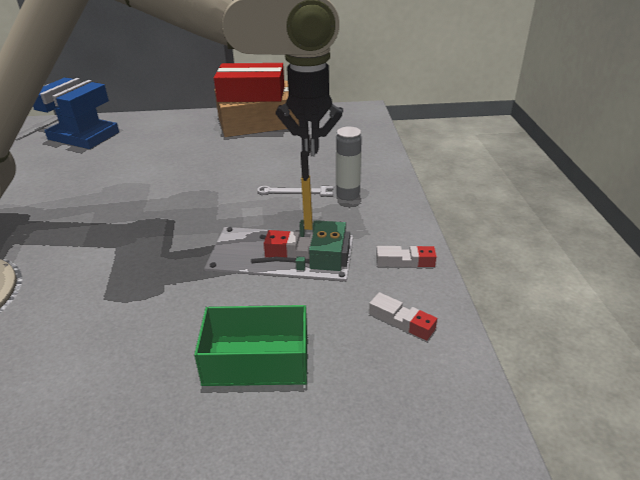

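The fingers slipped off the handle (jaws shut, opening 0.05). The bar is standing with its tip near (304,153). I'll measure its angle.

```bash
python3 -c "
from h import *
im,d=env.capture('top');cv2.imwrite('pics/top3.png',im)
for th in np.arange(1.2,2.0,.1):
    p=f2w(F,[[0,55-175*np.cos(th),35.5+175*np.sin(th)],[0,55-110*np.cos(th),35.5+110*np.sin(th)]])
    print(round(th,1),proj('side',p).round(0).tolist(),proj('top',p).round(0).tolist())
a=cv2.imread('pics/side3.png')[100:270,240:400];b=im[150:320,200:360]
cv2.imwrite('pics/c3.png',np.hstack([cv2.resize(a,(400,425)),cv2.resize(b,(400,425))]))"
```

```text
1.2 [[300.0, 169.0], [303.0, 192.0]] [[303.0, 229.0], [290.0, 234.0]]
1.3 [[301.0, 162.0], [304.0, 187.0]] [[292.0, 226.0], [284.0, 232.0]]
1.4 [[302.0, 155.0], [305.0, 183.0]] [[281.0, 223.0], [277.0, 231.0]]
1.5 [[304.0, 150.0], [305.0, 180.0]] [[270.0, 221.0], [270.0, 229.0]]
1.6 [[305.0, 145.0], [306.0, 177.0]] [[258.0, 218.0], [264.0, 227.0]]
1.7 [[307.0, 142.0], [307.0, 174.0]] [[247.0, 216.0], [257.0, 226.0]]
1.8 [[308.0, 139.0], [308.0, 172.0]] [[236.0, 214.0], [251.0, 225.0]]
1.9 [[309.0, 138.0], [309.0, 171.0]] [[226.0, 213.0], [245.0, 224.0]]
```

View pics/c3.png

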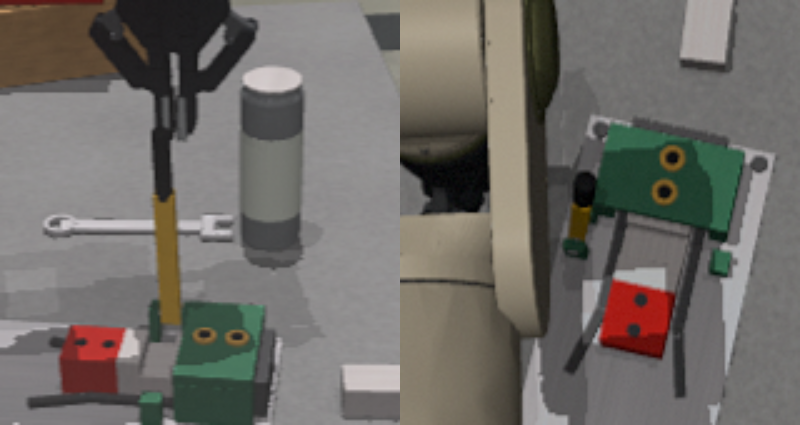

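The tip is at top-view (273.6,222.8) and side (304,152), so the bar is at about 1.46 rad. I'll go over it to the -y side and push it on with shut fingers.

```bash
python3 -m jog '[{"dx":0,"dy":0,"dz":-0.15,"twist":0,"hand":0},{"dx":0,"dy":0,"dz":-0.26,"twist":0,"hand":0},{"dx":-0.1,"dy":0,"dz":-0.26,"twist":0,"hand":0},{"dx":-0.25,"dy":0,"dz":-0.26,"twist":0,"hand":0},{"dx":-0.4,"dy":0,"dz":-0.26,"twist":0,"hand":0},{"dx":-0.48,"dy":0,"dz":-0.26,"twist":0,"hand":0},{"dx":-0.48,"dy":0,"dz":-0.26,"twist":0,"hand":0},{"dx":-0.48,"dy":0,"dz":-0.16,"twist":0,"hand":0},{"dx":-0.48,"dy":0,"dz":-0.03,"twist":0,"hand":0},{"dx":-0.48,"dy":0,"dz":0.07,"twist":0,"hand":0},{"dx":-0.48,"dy":0,"dz":0.07,"twist":0,"hand":0}]' && python3 -c "
from h import *
where()"
```

```text
t: 7.2
ee_pos: [654.1, 50.0, 149.0]
orientation: [0.775, 0.631, -0.002, -0.002]
force: [-0.0, 0.2, -0.1]
grip_width: -0.003
t 7.2 fix -1.1 -14.0 z 149.0 yaw -0.0042 tilt [-0.007  0.001] F [-0.   0.2 -0.1] w -0.003 q [-0.1   0.63  1.1   0.    1.42  0.1 ]
```

```bash
python3 -m jog '[{"dx":0.06,"dy":0.004,"dz":0,"twist":0,"hand":0},{"dx":0.1,"dy":0.004,"dz":0,"twist":0,"hand":0},{"dx":0.14,"dy":0.004,"dz":0,"twist":0,"hand":0},{"dx":0.17,"dy":0.004,"dz":0,"twist":0,"hand":0},{"dx":0.2,"dy":0.004,"dz":0,"twist":0,"hand":0},{"dx":0.23,"dy":0.004,"dz":0,"twist":0,"hand":0},{"dx":0.26,"dy":0.004,"dz":0,"twist":0,"hand":0},{"dx":0.29,"dy":0.004,"dz":0,"twist":0,"hand":0},{"dx":0.32,"dy":0.004,"dz":0,"twist":0,"hand":0},{"dx":0.35,"dy":0.004,"dz":0,"twist":0,"hand":0},{"dx":0.376,"dy":0.004,"dz":0,"twist":0,"hand":0},{"dx":0.376,"dy":0.004,"dz":0,"twist":0,"hand":0}]' && python3 -c "
from h import *
where()"
```

```text
t: 8.4
ee_pos: [675.8, 142.5, 152.3]
orientation: [0.775, 0.632, 0.0, -0.0]
force: [0.5, -0.1, -0.4]
grip_width: -0.003
t 8.4 fix 1.7 80.9 z 152.3 yaw -0.0032 tilt [0.    0.001] F [ 0.5 -0.1 -0.4] w -0.003 q [0.04 0.69 0.98 0.   1.48 0.24]
```

```bash
python3 -m jog '[{"dx":-0.12,"dy":0,"dz":0,"twist":0,"hand":0},{"dx":-0.3,"dy":-0.1,"dz":0,"twist":0,"hand":0.4},{"dx":-0.33,"dy":-0.2,"dz":0,"twist":0,"hand":0.75},{"dx":-0.33,"dy":-0.4,"dz":0,"twist":0,"hand":0.75},{"dx":-0.33,"dy":-0.55,"dz":0,"twist":0,"hand":0.75},{"dx":-0.33,"dy":-0.55,"dz":0,"twist":0,"hand":0.75}]' && python3 -c "
from h import *
where()
for n in('side','top'): cv2.imwrite(f'pics/{n}4.png',env.capture(n)[0])
go(-40,0,60,np.pi/2)
a=cv2.imread('pics/side4.png')[100:270,240:400];b=cv2.imread('pics/top4.png')[150:320,200:360]
cv2.imwrite('pics/c4.png',np.hstack([cv2.resize(a,(400,425)),cv2.resize(b,(400,425))]))"
```

```text
t: 9.0
ee_pos: [520.2, 89.7, 152.8]
orientation: [0.775, 0.632, -0.0, -0.001]
force: [-0.3, 0.1, 1.0]
grip_width: 0.752
t 9.0 fix -140.3 -1.7 z 152.8 yaw -0.0033 tilt [-0.002  0.001] F [-0.3  0.1  1. ] w 0.752 q [-0.05  0.42  1.49  0.    1.24  0.15]
d [0.0087 0.3831 0.3733] twist -0.2506 mm [ 2.2 95.8 93.3]
```

View pics/c4.png

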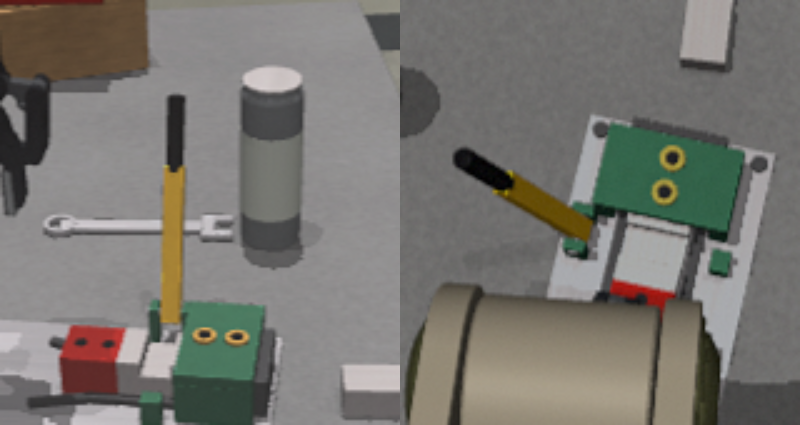

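The bar tip is at top-view (225,213), which puts it at about 1.9 rad, and the blank is still seated. I'll go to the blank now.

```bash
python3 -m jog '[{"dx":0,"dy":0.1,"dz":0.1,"twist":-0.25,"hand":0.75},{"dx":0.008,"dy":0.2,"dz":0.15,"twist":-0.25,"hand":0.75},{"dx":0.008,"dy":0.3,"dz":0.18,"twist":-0.25,"hand":0.75},{"dx":0.008,"dy":0.383,"dz":0.18,"twist":-0.25,"hand":0.75},{"dx":0.008,"dy":0.383,"dz":0.18,"twist":-0.25,"hand":0.75},{"dx":0.008,"dy":0.383,"dz":0.18,"twist":-0.25,"hand":0.75},{"dx":0.008,"dy":0.383,"dz":0.18,"twist":-0.25,"hand":0.75},{"dx":0.008,"dy":0.383,"dz":0.18,"twist":-0.25,"hand":0.75},{"dx":0.008,"dy":0.383,"dz":0.18,"twist":-0.25,"hand":0.75},{"dx":0.008,"dy":0.383,"dz":0.18,"twist":-0.25,"hand":0.75},{"dx":0.008,"dy":0.383,"dz":0.18,"twist":-0.25,"hand":0.75},{"dx":0.008,"dy":0.383,"dz":0.18,"twist":-0.25,"hand":0.75}]' && python3 -c "
from h import *
where();go(-40,0,14,np.pi/2)"
```

```text
t: 10.3
ee_pos: [619.6, 70.7, 107.1]
orientation: [0.102, 0.995, 0.0, 0.0]
force: [-0.4, 0.2, 0.1]
grip_width: 0.746
t 10.3 fix -39.1 -0.6 z 107.1 yaw 1.5667 tilt [0.001 0.   ] F [-0.4  0.2  0.1] w 0.746 q [-0.08  0.61  1.27  0.    1.26 -1.44]
d [0.0039 0.0022 0.3724] twist -0.0007 mm [ 1.   0.6 93.1]
```

```bash
python3 -m jog '[{"dx":0.004,"dy":0.002,"dz":0.15,"twist":0,"hand":0.75},{"dx":0.004,"dy":0.002,"dz":0.27,"twist":0,"hand":0.75},{"dx":0.004,"dy":0.002,"dz":0.34,"twist":0,"hand":0.75},{"dx":0.004,"dy":0.002,"dz":0.368,"twist":0,"hand":0.75},{"dx":0.004,"dy":0.002,"dz":0.368,"twist":0,"hand":0.7},{"dx":0.004,"dy":0.002,"dz":0.368,"twist":0,"hand":0.6},{"dx":0.004,"dy":0.002,"dz":0.368,"twist":0,"hand":0.5},{"dx":0.004,"dy":0.002,"dz":0.368,"twist":0,"hand":0.45},{"dx":0.004,"dy":0.002,"dz":0.368,"twist":0,"hand":0.4},{"dx":0.004,"dy":0.002,"dz":0.368,"twist":0,"hand":0.4}]' 40 && python3 -c "
from h import *
where()"
```

```text
t: 11.3
ee_pos: [618.5, 71.7, 16.8]
orientation: [0.102, 0.995, 0.0, 0.002]
force: [1.4, 1.3, 6.5]
grip_width: 0.517
t 11.3 fix -40.4 0.2 z 16.8 yaw 1.5664 tilt [ 0.003 -0.   ] F [1.4 1.3 6.5] w 0.517 q [-0.07  0.72  1.36  0.    1.06 -1.44]
```

It grips at 44 mm with little side load. I'll pull it straight out.

```bash
python3 -m jog '[{"dx":0.03,"dy":0,"dz":0,"twist":0,"hand":0.4},{"dx":0.07,"dy":0,"dz":0,"twist":0,"hand":0.4},{"dx":0.12,"dy":0,"dz":0,"twist":0,"hand":0.4},{"dx":0.18,"dy":0,"dz":0,"twist":0,"hand":0.4},{"dx":0.24,"dy":0,"dz":0,"twist":0,"hand":0.4},{"dx":0.3,"dy":0,"dz":0,"twist":0,"hand":0.4},{"dx":0.36,"dy":0,"dz":0,"twist":0,"hand":0.4},{"dx":0.42,"dy":0,"dz":0,"twist":0,"hand":0.4},{"dx":0.45,"dy":0,"dz":0,"twist":0,"hand":0.4},{"dx":0.45,"dy":0,"dz":0,"twist":0,"hand":0.4},{"dx":0.45,"dy":0,"dz":0,"twist":0,"hand":0.4}]' && python3 -c "
from h import *
where()"
```

```text
t: 12.4
ee_pos: [508.0, 94.4, 16.8]
orientation: [0.102, 0.995, 0.0, 0.001]
force: [-0.5, 0.9, 11.4]
grip_width: 0.514
t 12.4 fix -153.2 0.5 z 16.8 yaw 1.5664 tilt [ 0.003 -0.   ] F [-0.5  0.9 11.4] w 0.514 q [-0.05  0.59  1.67 -0.    0.88 -1.41]
```

Release, let it rest, rise and look.

```bash
python3 -m jog '[{"dx":0,"dy":0,"dz":0,"twist":0,"hand":0.6},{"dx":0,"dy":0,"dz":0,"twist":0,"hand":0.75},{"dx":0,"dy":0,"dz":0,"twist":0,"hand":0.75},{"dx":0,"dy":0,"dz":0,"twist":0,"hand":0.75},{"dx":0,"dy":0,"dz":-0.1,"twist":0,"hand":0.75},{"dx":0,"dy":0,"dz":-0.25,"twist":0,"hand":0.75},{"dx":0,"dy":0,"dz":-0.3,"twist":0,"hand":0.75},{"dx":0,"dy":0,"dz":-0.3,"twist":0,"hand":0.75}]' && python3 -c "
from h import *
where()
for n in('side','top'): cv2.imwrite(f'pics/{n}5.png',env.capture(n)[0])
a=cv2.imread('pics/side5.png')[130:300,180:370];b=cv2.imread('pics/top5.png')[180:370,220:390]
cv2.imwrite('pics/c5.png',np.hstack([cv2.resize(a,(447,400)),cv2.resize(b,(350,391*0+400))]))"
```

```text
t: 13.2
ee_pos: [508.1, 94.4, 91.9]
orientation: [0.102, 0.995, 0.0, 0.002]
force: [-0.3, -0.4, 0.2]
grip_width: 0.748
t 13.2 fix -153.0 0.5 z 91.9 yaw 1.5666 tilt [ 0.004 -0.   ] F [-0.3 -0.4  0.2] w 0.748 q [-0.05  0.47  1.6  -0.    1.07 -1.41]
```

View pics/c5.png

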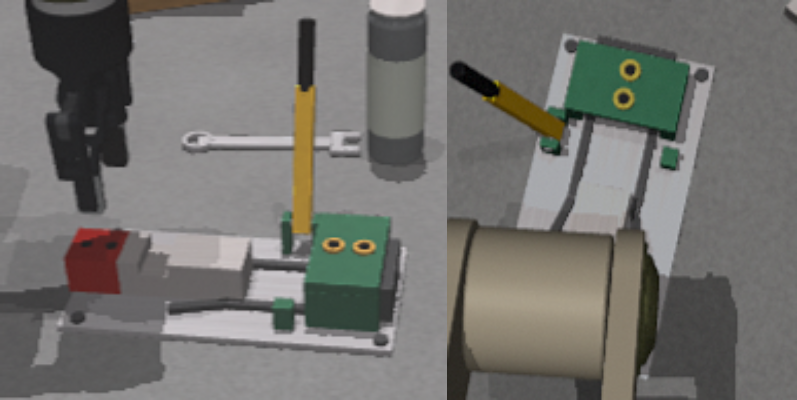

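The blank lies flat and free: in the side crop the bare end is at (250,245), well short of the bridge. I'll take a fresh hold on the bare half, a little lower and firmer.

```bash
python3 -m jog '[{"dx":-0.15,"dy":-0.002,"dz":0,"twist":0.0,"hand":0.75},{"dx":-0.3,"dy":-0.002,"dz":0,"twist":0,"hand":0.75},{"dx":-0.3,"dy":-0.002,"dz":0.1,"twist":0,"hand":0.75},{"dx":-0.3,"dy":-0.002,"dz":0.2,"twist":0,"hand":0.75},{"dx":-0.3,"dy":-0.002,"dz":0.28,"twist":0,"hand":0.75},{"dx":-0.3,"dy":-0.002,"dz":0.318,"twist":0,"hand":0.75},{"dx":-0.3,"dy":-0.002,"dz":0.318,"twist":0,"hand":0.75},{"dx":-0.3,"dy":-0.002,"dz":0.318,"twist":0,"hand":0.6},{"dx":-0.3,"dy":-0.002,"dz":0.318,"twist":0,"hand":0.5},{"dx":-0.3,"dy":-0.002,"dz":0.318,"twist":0,"hand":0.4},{"dx":-0.3,"dy":-0.002,"dz":0.318,"twist":0,"hand":0.4},{"dx":-0.3,"dy":-0.002,"dz":0.318,"twist":0,"hand":0.4}]' 100 && python3 -c "
from h import *
where()"
```

```text
t: 14.5
ee_pos: [581.3, 78.8, 12.1]
orientation: [0.102, 0.995, 0.0, 0.001]
force: [-0.2, 0.4, 5.6]
grip_width: 0.508
t 14.5 fix -78.2 -0.2 z 12.1 yaw 1.5665 tilt [0.002 0.   ] F [-0.2  0.4  5.6] w 0.508 q [-0.07  0.68  1.47  0.    0.99 -1.43]
```

```bash
python3 -m jog '[{"dx":0,"dy":0,"dz":-0.03,"twist":0,"hand":0.4},{"dx":0,"dy":0,"dz":-0.08,"twist":0,"hand":0.4},{"dx":0,"dy":0,"dz":-0.13,"twist":0,"hand":0.4},{"dx":0.02,"dy":0,"dz":-0.17,"twist":0,"hand":0.4},{"dx":0.08,"dy":0,"dz":-0.18,"twist":0,"hand":0.4},{"dx":0.16,"dy":0,"dz":-0.18,"twist":0,"hand":0.4},{"dx":0.24,"dy":0,"dz":-0.18,"twist":0,"hand":0.4},{"dx":0.32,"dy":0,"dz":-0.18,"twist":0,"hand":0.4},{"dx":0.37,"dy":0,"dz":-0.18,"twist":0,"hand":0.4},{"dx":0.37,"dy":0,"dz":-0.18,"twist":0,"hand":0.4}]' && python3 -c "
from h import *
where()
cv2.imwrite('pics/side6.png',env.capture('side')[0])"
```

```text
t: 15.5
ee_pos: [488.2, 97.9, 56.5]
orientation: [0.102, 0.995, -0.0, -0.001]
force: [1.2, -0.0, -7.3]
grip_width: 0.508
t 15.5 fix -173.3 0.0 z 56.5 yaw 1.5672 tilt [-0.001  0.   ] F [ 1.2 -0.  -7.3] w 0.508 q [-0.04  0.5   1.69  0.    0.95 -1.41]
```

View pics/side6.png

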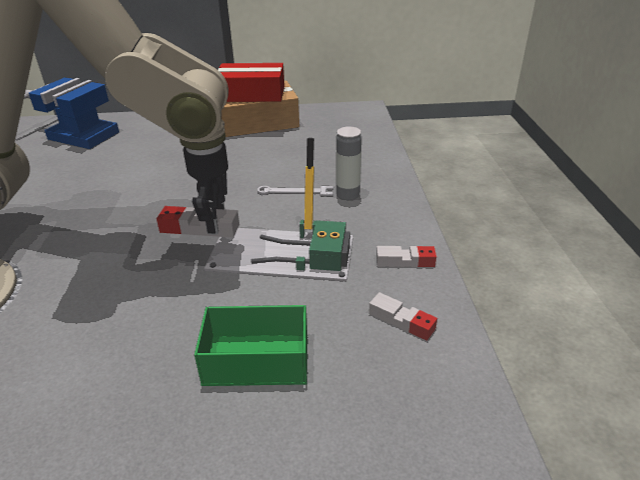

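The blank hangs level, with its red end at (170,220). Turning it now.

```bash
python3 -m jog '[{"dx":0,"dy":0,"dz":0,"twist":0.02,"hand":0.4},{"dx":0,"dy":0,"dz":0,"twist":0.04,"hand":0.4},{"dx":0,"dy":0,"dz":0,"twist":0.06,"hand":0.4},{"dx":0,"dy":0,"dz":0,"twist":0.08,"hand":0.4},{"dx":0,"dy":0,"dz":0,"twist":0.1,"hand":0.4},{"dx":0,"dy":0,"dz":0,"twist":0.12,"hand":0.4},{"dx":0,"dy":0,"dz":0,"twist":0.14,"hand":0.4},{"dx":0,"dy":0,"dz":0,"twist":0.16,"hand":0.4},{"dx":0,"dy":0,"dz":0,"twist":0.18,"hand":0.4},{"dx":0,"dy":0,"dz":0,"twist":0.2,"hand":0.4},{"dx":0,"dy":0,"dz":0,"twist":0.22,"hand":0.4},{"dx":0,"dy":0,"dz":0,"twist":0.24,"hand":0.4},{"dx":0,"dy":0,"dz":0,"twist":0.25,"hand":0.4}]' && python3 -c "
from h import *
where()"
python3 -m jog '[{"dx":0,"dy":0,"dz":0,"twist":0.02,"hand":0.4},{"dx":0,"dy":0,"dz":0,"twist":0.04,"hand":0.4},{"dx":0,"dy":0,"dz":0,"twist":0.06,"hand":0.4},{"dx":0,"dy":0,"dz":0,"twist":0.08,"hand":0.4},{"dx":0,"dy":0,"dz":0,"twist":0.1,"hand":0.4},{"dx":0,"dy":0,"dz":0,"twist":0.12,"hand":0.4},{"dx":0,"dy":0,"dz":0,"twist":0.14,"hand":0.4},{"dx":0,"dy":0,"dz":0,"twist":0.16,"hand":0.4},{"dx":0,"dy":0,"dz":0,"twist":0.18,"hand":0.4},{"dx":0,"dy":0,"dz":0,"twist":0.2,"hand":0.4},{"dx":0,"dy":0,"dz":0,"twist":0.22,"hand":0.4},{"dx":0,"dy":0,"dz":0,"twist":0.24,"hand":0.4},{"dx":0,"dy":0,"dz":0,"twist":0.25,"hand":0.4},{"dx":0,"dy":0,"dz":0,"twist":0.25,"hand":0.4},{"dx":0,"dy":0,"dz":0,"twist":0.25,"hand":0.4}]' && python3 -c "
from h import *
where();go(-172,0,13,-np.pi/2)
for n in('side','top'): cv2.imwrite(f'pics/{n}7.png',env.capture(n)[0])
a=cv2.imread('pics/side7.png')[130:300,180:370];b=cv2.imread('pics/top7.png')[180:370,220:390]
cv2.imwrite('pics/c7.png',np.hstack([cv2.resize(a,(447,400)),cv2.resize(b,(350,391*0+400))]))"
```

```text
t: 16.85
ee_pos: [490.8, 97.2, 56.1]
orientation: [0.777, 0.63, 0.0, 0.0]
force: [0.4, -0.4, -8.0]
grip_width: 0.509
t 16.85 fix -170.5 -0.2 z 56.1 yaw -0.0087 tilt [ 0.001 -0.   ] F [ 0.4 -0.4 -8. ] w 0.509 q [-0.04  0.5   1.68 -0.    0.95  0.17]
t: 18.35
ee_pos: [490.4, 97.4, 55.9]
orientation: [0.995, -0.101, 0.0, -0.0]
force: [-0.0, 0.2, -7.1]
grip_width: 0.507
t 18.35 fix -171.0 -0.1 z 55.9 yaw -1.5734 tilt [0. 0.] F [-0.   0.2 -7.1] w 0.507 q [-0.04  0.5   1.68  0.    0.95  1.73]
d [-0.004  -0.0004  0.1717] twist -0.0004 mm [-1.  -0.1 42.9]
```

View pics/c7.png

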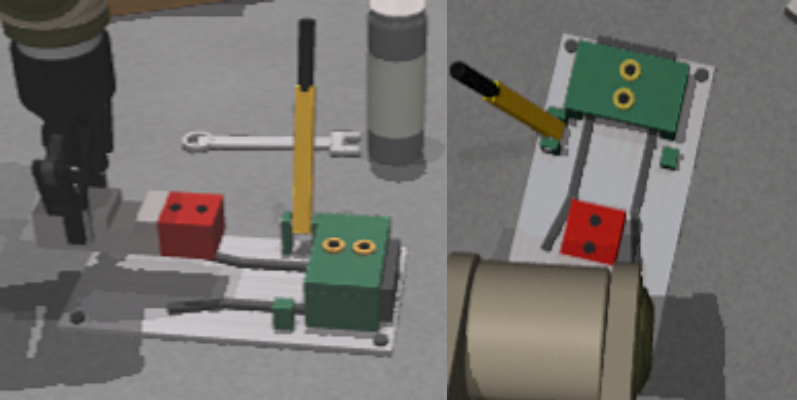

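```bash
python3 -c "
from h import *
im=cv2.imread('pics/top7.png')
cv2.imwrite('pics/c7b.png',cv2.resize(im[260:320,255:330],None,fx=8,fy=8,interpolation=cv2.INTER_CUBIC))"
```

```text
(no output)
```

View pics/c7b.png

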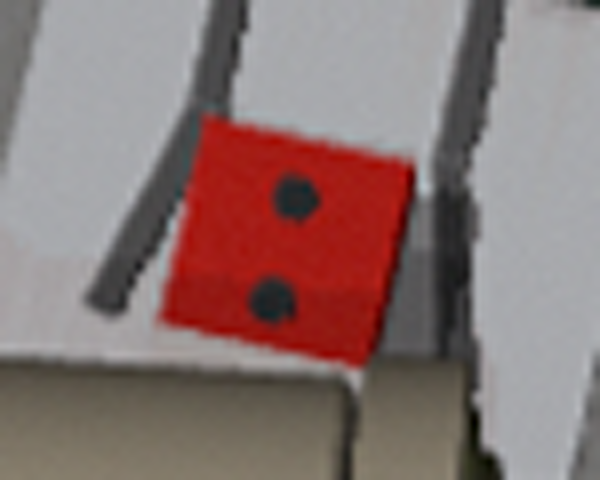

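The red top's corners are at crop (203,115), (414,162), (372,368) and (160,320).

```bash
python3 -c "
from h import *
c,s=np.cos(F[2]),np.sin(F[2]);o=[]
for u in [(203,115),(414,162),(372,368),(160,320)]:
    w=unproj('top',np.array(u)/8+[254.56,259.56],83.8)[:2]-F[:2];o.append([c*w[0]+s*w[1],-s*w[0]+c*w[1]])
o=np.array(o);print(o.round(1));d=(o[0]+o[1]-o[2]-o[3])/2;print('heading',d[1]/d[0],'len',np.hypot(*d),'w',o[0]-o[1])"
```

```text
[[ -60.6   21.7]
 [ -60.8  -23.8]
 [-104.7  -24.7]
 [-104.5   20.8]]
heading 0.020316008419324964 len 43.92409242910007 w [ 0.1976401  45.53819771]
```

```bash
python3 -m jog '[{"dx":0,"dy":0,"dz":0.06,"twist":0,"hand":0.4},{"dx":0,"dy":0,"dz":0.12,"twist":0,"hand":0.4},{"dx":0,"dy":0,"dz":0.15,"twist":0,"hand":0.4},{"dx":0,"dy":0,"dz":0.165,"twist":0,"hand":0.4},{"dx":0,"dy":0,"dz":0.173,"twist":0,"hand":0.4},{"dx":0,"dy":0,"dz":0.173,"twist":0,"hand":0.4}]' && python3 -c "
from h import *
where()"
```

```text
t: 19.05
ee_pos: [490.3, 97.5, 12.8]
orientation: [0.995, -0.102, 0.0, -0.0]
force: [0.2, -0.3, -7.3]
grip_width: 0.506
t 19.05 fix -171.1 -0.0 z 12.8 yaw -1.5748 tilt [ 0. -0.] F [ 0.2 -0.3 -7.3] w 0.506 q [-0.04  0.58  1.72 -0.    0.84  1.73]
```

```bash
python3 -m jog '[{"dx":0,"dy":0,"dz":0.003,"twist":0,"hand":0.4},{"dx":0,"dy":0,"dz":0.003,"twist":0,"hand":0.4},{"dx":0.03,"dy":0,"dz":0.003,"twist":0,"hand":0.4},{"dx":0.07,"dy":0,"dz":0.003,"twist":0,"hand":0.4},{"dx":0.11,"dy":0,"dz":0.003,"twist":0,"hand":0.4},{"dx":0.15,"dy":0,"dz":0.003,"twist":0,"hand":0.4},{"dx":0.19,"dy":0,"dz":0.003,"twist":0,"hand":0.4},{"dx":0.19,"dy":0,"dz":0.003,"twist":0,"hand":0.4}]' 35 && python3 -c "
from h import *
where()
for n in('side','top'): cv2.imwrite(f'pics/{n}8.png',env.capture(n)[0])
a=cv2.imread('pics/side8.png')[130:300,180:370];b=cv2.imread('pics/top8.png')[180:370,220:390]
cv2.imwrite('pics/c8.png',np.hstack([cv2.resize(a,(447,400)),cv2.resize(b,(350,391*0+400))]))"
```

```text
t: 19.85
ee_pos: [539.0, 87.4, 12.1]
orientation: [0.995, -0.102, 0.002, -0.0]
force: [2.7, 0.5, -3.4]
grip_width: 0.507
t 19.85 fix -121.3 -0.2 z 12.1 yaw -1.5753 tilt [ 0.004 -0.   ] F [ 2.7  0.5 -3.4] w 0.507 q [-0.06  0.63  1.59 -0.    0.92  1.72]
```

View pics/c8.png

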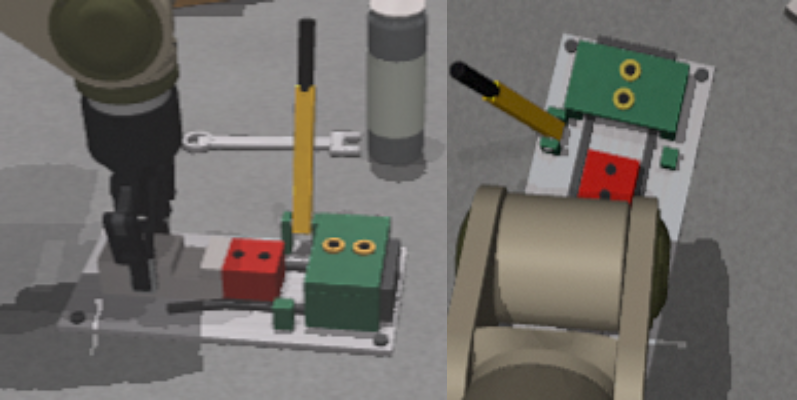

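The red end is between the rails at (255,245) in the side crop and the side force is low. I'll carry on to just short of the stop.

```bash
python3 -m jog '[{"dx":0.04,"dy":0,"dz":0,"twist":0,"hand":0.4},{"dx":0.08,"dy":0,"dz":0,"twist":0,"hand":0.4},{"dx":0.12,"dy":0,"dz":0,"twist":0,"hand":0.4},{"dx":0.16,"dy":0,"dz":0,"twist":0,"hand":0.4},{"dx":0.2,"dy":0,"dz":0,"twist":0,"hand":0.4},{"dx":0.24,"dy":0,"dz":0,"twist":0,"hand":0.4},{"dx":0.28,"dy":0,"dz":0,"twist":0,"hand":0.4},{"dx":0.3,"dy":0,"dz":0,"twist":0,"hand":0.4},{"dx":0.3,"dy":0,"dz":0,"twist":0,"hand":0.4}]' 25 && python3 -c "
from h import *
where()"
```

```text
t: 20.85
ee_pos: [610.2, 72.6, 12.1]
orientation: [0.995, -0.102, 0.0, 0.0]
force: [-0.4, 0.6, 0.7]
grip_width: 0.507
t 20.85 fix -48.7 -0.6 z 12.1 yaw -1.5751 tilt [ 0. -0.] F [-0.4  0.6  0.7] w 0.507 q [-0.07  0.72  1.38 -0.    1.04  1.7 ]
```

```bash
python3 -m jog '[{"dx":0.004,"dy":0,"dz":0,"twist":0,"hand":0.4},{"dx":0.01,"dy":0,"dz":0,"twist":0,"hand":0.4},{"dx":0.016,"dy":0,"dz":0,"twist":0,"hand":0.4},{"dx":0.022,"dy":0,"dz":0,"twist":0,"hand":0.4},{"dx":0.028,"dy":0,"dz":0,"twist":0,"hand":0.4},{"dx":0.032,"dy":0,"dz":0,"twist":0,"hand":0.4},{"dx":0.036,"dy":0,"dz":0,"twist":0,"hand":0.4},{"dx":0.04,"dy":0,"dz":0,"twist":0,"hand":0.4}]' && python3 -c "
from h import *
where()"
python3 -m jog '[{"dx":0.003,"dy":0,"dz":0,"twist":0,"hand":0.4},{"dx":0.006,"dy":0,"dz":0,"twist":0,"hand":0.4}]' && python3 -c "
from h import *
where()"
```

```text
t: 21.65
ee_pos: [618.6, 71.0, 12.1]
orientation: [0.995, -0.102, -0.001, -0.0]
force: [-8.3, 1.9, 4.5]
grip_width: 0.508
t 21.65 fix -40.1 -0.5 z 12.1 yaw -1.5747 tilt [-0.002  0.   ] F [-8.3  1.9  4.5] w 0.508 q [-0.08  0.73  1.36  0.    1.06  1.7 ]
t: 21.85
ee_pos: [620.0, 70.7, 12.1]
orientation: [0.995, -0.102, -0.001, -0.0]
force: [-7.6, 1.5, 3.9]
grip_width: 0.511
t 21.85 fix -38.6 -0.5 z 12.1 yaw -1.5748 tilt [-0.002  0.   ] F [-7.6  1.5  3.9] w 0.511 q [-0.08  0.73  1.35  0.    1.06  1.7 ]
```

```bash
python3 -m jog '[{"dx":0.004,"dy":0,"dz":0,"twist":0,"hand":0.4},{"dx":0.008,"dy":0,"dz":0,"twist":0,"hand":0.4},{"dx":0.012,"dy":0,"dz":0,"twist":0,"hand":0.4},{"dx":0.016,"dy":0,"dz":0,"twist":0,"hand":0.4},{"dx":0.016,"dy":0,"dz":0,"twist":0,"hand":0.4}]' 40 && python3 -c "
from h import *
where()
for n in('side','top'): cv2.imwrite(f'pics/{n}9.png',env.capture(n)[0])
a=cv2.imread('pics/side9.png')[130:300,180:370];b=cv2.imread('pics/top9.png')[180:370,220:390]
cv2.imwrite('pics/c9.png',np.hstack([cv2.resize(a,(447,400)),cv2.resize(b,(350,391*0+400))]))"
```

```text
t: 22.35
ee_pos: [622.2, 70.2, 12.1]
orientation: [0.995, -0.102, -0.003, -0.0]
force: [-16.4, 2.3, 9.1]
grip_width: 0.509
t 22.35 fix -36.4 -0.5 z 12.1 yaw -1.5746 tilt [-0.007  0.001] F [-16.4   2.3   9.1] w 0.509 q [-0.08  0.73  1.34  0.    1.07  1.7 ]
```

View pics/c9.png

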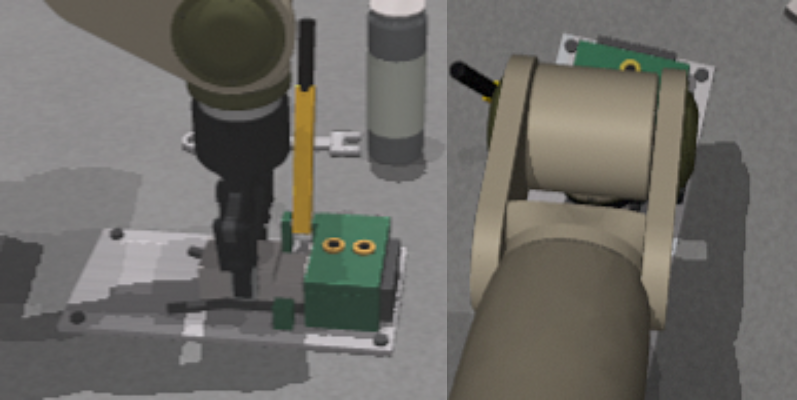

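The push force plateaus at 16 N, which fits contact with the stop. I'll release, back off and check where the blank lies.

```bash
python3 -m jog '[{"dx":0,"dy":0,"dz":0,"twist":0,"hand":0.6},{"dx":0,"dy":0,"dz":0,"twist":0,"hand":0.75},{"dx":0,"dy":0,"dz":0,"twist":0,"hand":0.75},{"dx":0,"dy":0,"dz":-0.15,"twist":0,"hand":0.75},{"dx":0,"dy":0,"dz":-0.35,"twist":0,"hand":0.75},{"dx":-0.15,"dy":0,"dz":-0.55,"twist":0.05,"hand":0.5},{"dx":-0.35,"dy":0,"dz":-0.75,"twist":0,"hand":0.2},{"dx":-0.55,"dy":0,"dz":-0.8,"twist":0,"hand":0.0},{"dx":-0.65,"dy":0,"dz":-0.8,"twist":0,"hand":0.0},{"dx":-0.65,"dy":0,"dz":-0.8,"twist":0,"hand":0.0}]' && python3 -c "
from h import *
where()
for n in('side','top'): cv2.imwrite(f'pics/{n}10.png',env.capture(n)[0])
a=cv2.imread('pics/side10.png')[190:290,200:370]; cv2.imwrite('pics/c10a.png',cv2.resize(a,None,fx=4.6,fy=4.6,interpolation=cv2.INTER_CUBIC))
b=cv2.imread('pics/top10.png')[180:330,220:390];cv2.imwrite('pics/c10b.png',cv2.resize(b,None,fx=4,fy=4,interpolation=cv2.INTER_CUBIC))"
```

```text
t: 23.45
ee_pos: [462.6, 103.5, 214.0]
orientation: [0.995, -0.101, 0.001, -0.0]
force: [-0.1, -0.3, 0.0]
grip_width: 0.003
t 23.45 fix -199.4 0.4 z 214.0 yaw -1.5736 tilt [0.002 0.   ] F [-0.1 -0.3  0. ] w 0.003 q [-0.03  0.26  1.53  0.    1.35  1.74]
```

View pics/c10a.png

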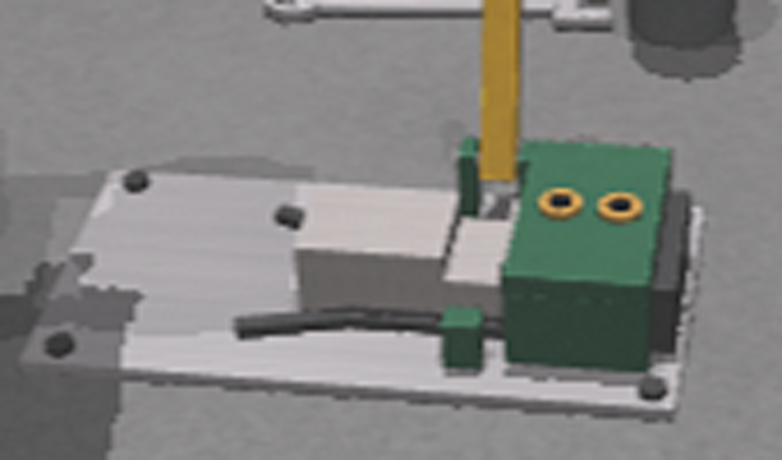

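View pics/c10b.png

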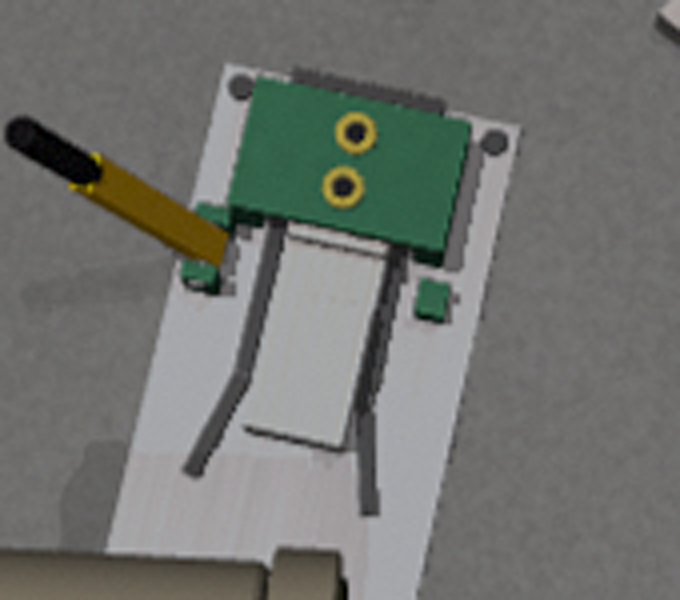

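The bare end's top edge runs from (245,427) to (343,447) in the top crop, and the groove's near edge from (288,237) to (386,256). I'll convert both.

```bash
python3 -c "
from h import *
c,s=np.cos(F[2]),np.sin(F[2])
def fx(n,u,z):
    w=unproj(n,u,z)[:2]-F[:2];return np.round([c*w[0]+s*w[1],-s*w[0]+c*w[1]],1)
for u in [(245,427),(343,447),(288,237),(386,256)]: print(fx('top',np.array(u)/4+[219.6,179.6],40))
for u in [(297,245),(299,183),(443,280),(460,192)]: print('side',fx('side',np.array(u)/4.6+[199.6,189.6],40))
print('plate',fx('top',np.array((225,65))/4+[219.6,179.6],6),fx('top',np.array((521,127))/4+[219.6,179.6],6))
"
```

```text
[-76.5  19.5]
[-75.8 -24.3]
[ 9.9 19.9]
[ 10.8 -24.4]
side [-73.6 -21.7]
side [-82.3  22.7]
side [ -8.6 -38.9]
side [-11.4  23.3]
plate [88.9 69.6] [ 89.  -70.5]
```

The images put the bare end at about -75 (±1.5 mm), so the blank looks home. For certainty I'll give it one gentle nudge with shut fingers on its bare end.

```bash
python3 -c "
from h import *
go(-95,-1,22)"
python3 -m jog '[{"dx":0.2,"dy":0,"dz":0.2,"twist":0,"hand":0.0},{"dx":0.38,"dy":0.005,"dz":0.35,"twist":0,"hand":0.0},{"dx":0.38,"dy":0.005,"dz":0.5,"twist":0,"hand":0.0},{"dx":0.38,"dy":0.005,"dz":0.65,"twist":0,"hand":0.0},{"dx":0.38,"dy":0.005,"dz":0.75,"twist":0,"hand":0.0},{"dx":0.38,"dy":0.005,"dz":0.768,"twist":0,"hand":0.0},{"dx":0.38,"dy":0.005,"dz":0.768,"twist":0,"hand":0.0}]' && python3 -c "
from h import *
where()"
```

```text
d [0.4023 0.0034 0.7642] twist 0.0 mm [100.6   0.8 191. ]
t: 24.25
ee_pos: [559.6, 81.6, 19.1]
orientation: [0.995, -0.102, -0.0, 0.0]
force: [0.2, -0.0, 0.4]
grip_width: -0.0
t 24.25 fix -100.1 -1.8 z 19.1 yaw -1.5755 tilt [-0.001  0.   ] F [ 0.2 -0.   0.4] w -0.0 q [-0.06  0.64  1.53 -0.    0.97  1.71]
```

```bash
python3 -m jog '[{"dx":0.02,"dy":0,"dz":0,"twist":0,"hand":0.0},{"dx":0.035,"dy":0,"dz":0,"twist":0,"hand":0.0},{"dx":0.042,"dy":0,"dz":0,"twist":0,"hand":0.0},{"dx":0.045,"dy":0,"dz":0,"twist":0,"hand":0.0},{"dx":0.048,"dy":0,"dz":0,"twist":0,"hand":0.0}]' && python3 -c "
from h import *
where()"
for i in 1; do python3 -m jog '[{"dx":0.002,"dy":0,"dz":0,"twist":0,"hand":0.0},{"dx":0.004,"dy":0,"dz":0,"twist":0,"hand":0.0}]' && python3 -c "
from h import *
where()"; done
```

```text
t: 24.75
ee_pos: [570.8, 79.6, 20.2]
orientation: [0.995, -0.102, 0.0, -0.0]
force: [-0.0, 0.5, -0.4]
grip_width: 0.004
t 24.75 fix -88.7 -1.6 z 20.2 yaw -1.575 tilt [ 0.001 -0.   ] F [-0.   0.5 -0.4] w 0.004 q [-0.07  0.65  1.5   0.    0.99  1.71]
t: 24.95
ee_pos: [571.6, 79.3, 19.9]
orientation: [0.995, -0.102, 0.0, 0.0]
force: [-0.5, -0.6, 1.0]
grip_width: 0.001
t 24.95 fix -87.8 -1.6 z 19.9 yaw -1.575 tilt [ 0. -0.] F [-0.5 -0.6  1. ] w 0.001 q [-0.07  0.66  1.49 -0.    0.99  1.71]
```

```bash
python3 -m jog '[{"dx":0.002,"dy":0,"dz":0,"twist":0,"hand":0.0},{"dx":0.004,"dy":0,"dz":0,"twist":0,"hand":0.0}]' && python3 -m jog '[{"dx":0.002,"dy":0,"dz":0,"twist":0,"hand":0.0},{"dx":0.004,"dy":0,"dz":0,"twist":0,"hand":0.0}]' && python3 -c "
from h import *
where()"
```

```text
t: 25.15
ee_pos: [572.6, 79.1, 19.8]
orientation: [0.995, -0.102, -0.0, 0.0]
force: [1.3, 0.6, -0.0]
grip_width: 0.002
t: 25.35
ee_pos: [572.8, 79.1, 19.8]
orientation: [0.995, -0.102, -0.001, -0.0]
force: [-5.7, 0.0, 4.2]
grip_width: -0.002
t 25.35 fix -86.6 -1.7 z 19.8 yaw -1.575 tilt [-0.002  0.   ] F [-5.7  0.   4.2] w -0.002 q [-0.07  0.66  1.49  0.    1.    1.71]
```

```bash
python3 -m jog '[{"dx":0.002,"dy":0,"dz":0,"twist":0,"hand":0.0},{"dx":0.004,"dy":0,"dz":0,"twist":0,"hand":0.0}]' && python3 -c "
from h import *
where()" &&  python3 -m jog '[{"dx":0.002,"dy":0,"dz":0,"twist":0,"hand":0.0},{"dx":0.002,"dy":0,"dz":0,"twist":0,"hand":0.0}]' && python3 -c "
from h import *
where()"
```

```text
t: 25.55
ee_pos: [572.8, 79.1, 19.8]
orientation: [0.995, -0.102, -0.002, 0.0]
force: [-10.8, 0.8, 7.6]
grip_width: -0.005
t 25.55 fix -86.5 -1.7 z 19.8 yaw -1.5748 tilt [-0.004  0.   ] F [-10.8   0.8   7.6] w -0.005 q [-0.07  0.66  1.49  0.    1.    1.71]
t: 25.75
ee_pos: [572.9, 79.0, 19.8]
orientation: [0.995, -0.102, -0.003, 0.0]
force: [-10.4, 1.4, 7.0]
grip_width: 0.0
t 25.75 fix -86.5 -1.7 z 19.8 yaw -1.5747 tilt [-0.005  0.   ] F [-10.4   1.4   7. ] w 0.0 q [-0.07  0.66  1.49  0.    1.    1.71]
```

The position stalls while the force rises to 11 N, so the blank is home on the stop. I'll retreat up and over to the far side of the bar.

```bash
python3 -c "
from h import *
go(0,150,245,0)"
python3 -m jog '[{"dx":-0.04,"dy":0,"dz":0,"twist":0,"hand":0.0},{"dx":-0.08,"dy":0,"dz":-0.15,"twist":0,"hand":0.0},{"dx":-0.08,"dy":0,"dz":-0.35,"twist":0,"hand":0.0},{"dx":-0.08,"dy":0,"dz":-0.55,"twist":-0.05,"hand":0.0},{"dx":-0.08,"dy":0,"dz":-0.75,"twist":-0.25,"hand":0.0},{"dx":-0.08,"dy":0,"dz":-0.9,"twist":-0.25,"hand":0.0},{"dx":-0.08,"dy":0,"dz":-0.9,"twist":-0.25,"hand":0.0},{"dx":0,"dy":-0.15,"dz":-0.9,"twist":-0.25,"hand":0.0},{"dx":0.1,"dy":-0.3,"dz":-0.9,"twist":-0.25,"hand":0.0},{"dx":0.2,"dy":-0.45,"dz":-0.9,"twist":-0.25,"hand":0.0},{"dx":0.3,"dy":-0.6,"dz":-0.9,"twist":-0.25,"hand":0.0},{"dx":0.343,"dy":-0.607,"dz":-0.9,"twist":-0.25,"hand":0.0},{"dx":0.343,"dy":-0.607,"dz":-0.9,"twist":-0.25,"hand":0.0},{"dx":0.343,"dy":-0.607,"dz":-0.9,"twist":-0.25,"hand":0.0},{"dx":0.343,"dy":-0.607,"dz":-0.9,"twist":-0.25,"hand":0.0},{"dx":0.343,"dy":-0.607,"dz":-0.9,"twist":-0.25,"hand":0.0},{"dx":0.343,"dy":-0.607,"dz":-0.9,"twist":-0.25,"hand":0.0}]' && python3 -c "
from h import *
where();go(0,150,178,0)
for n in('side','top'): cv2.imwrite(f'pics/{n}11.png',env.capture(n)[0])
for th in np.r_[1.57:-.01:-.12,0]:
    print(round(th,2),np.round([(55-155*np.cos(th)+7*np.sin(th)+11-150)/250,-(35.5+155*np.sin(th)+7*np.cos(th)-178)/250],3))
a=cv2.imread('pics/side11.png')[80:280,180:400];cv2.imwrite('pics/c11.png',cv2.resize(a,None,fx=3,fy=3))"
```

```text
d [ 0.339  -0.6076 -0.9029] twist -0.2506 mm [  84.8 -151.9 -225.7]
t: 27.45
ee_pos: [689.7, 209.7, 244.9]
orientation: [0.776, 0.631, 0.0, 0.0]
force: [0.1, -0.0, 0.0]
grip_width: 0.002
t 27.45 fix 2.0 149.6 z 244.9 yaw -0.0058 tilt [ 0. -0.] F [ 0.1 -0.   0. ] w 0.002 q [ 0.13  0.7   0.68 -0.    1.75  0.34]
d [ 0.0014 -0.0082  0.2675] twist -0.0009 mm [ 0.4 -2.  66.9]
1.57 [-0.308 -0.05 ]
1.45 [-0.383 -0.049]
1.33 [-0.457 -0.039]
1.21 [-0.529 -0.02 ]
1.09 [-0.598  0.007]
0.97 [-0.663  0.043]
0.85 [-0.724  0.086]
0.73 [-0.779  0.136]
0.61 [-0.828  0.192]
0.49 [-0.87   0.254]
0.37 [-0.904  0.32 ]
0.25 [-0.93   0.389]
0.13 [-0.947  0.462]
0.01 [-0.956  0.536]
0.0 [-0.956  0.542]
```

View pics/c11.png

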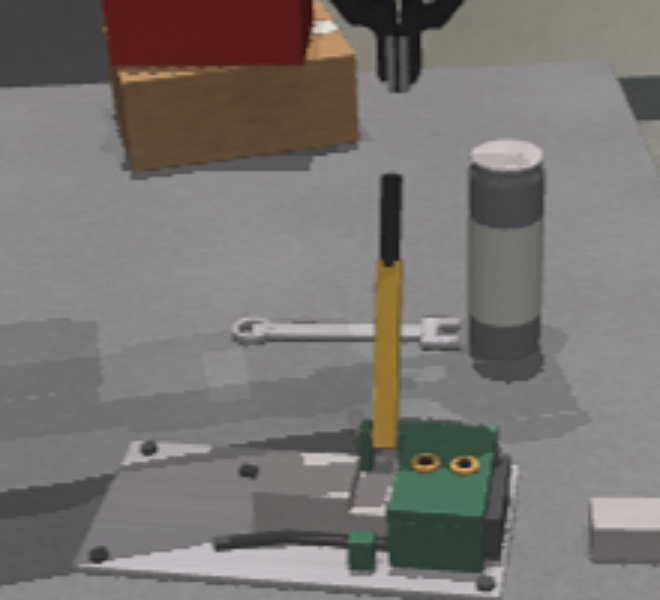

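The fingers are behind the bar, whose tip is at (392,178) in the crop, and clear of the spray can. I'll descend and push the bar to upright.

```bash
python3 -m jog '[{"dx":0,"dy":-0.008,"dz":0.1,"twist":0,"hand":0},{"dx":0,"dy":-0.008,"dz":0.2,"twist":0,"hand":0},{"dx":0,"dy":-0.008,"dz":0.267,"twist":0,"hand":0},{"dx":-0.05,"dy":-0.008,"dz":0.267,"twist":0,"hand":0},{"dx":-0.1,"dy":-0.008,"dz":0.267,"twist":0,"hand":0},{"dx":-0.14,"dy":-0.008,"dz":0.267,"twist":0,"hand":0},{"dx":-0.18,"dy":-0.008,"dz":0.267,"twist":0,"hand":0},{"dx":-0.22,"dy":-0.008,"dz":0.267,"twist":0,"hand":0},{"dx":-0.26,"dy":-0.008,"dz":0.267,"twist":0,"hand":0},{"dx":-0.3,"dy":-0.008,"dz":0.267,"twist":0,"hand":0},{"dx":-0.3,"dy":-0.008,"dz":0.267,"twist":0,"hand":0}]' && python3 -c "
from h import *
where()"
```

```text
t: 28.65
ee_pos: [672.4, 135.1, 178.0]
orientation: [0.776, 0.631, -0.001, 0.0]
force: [0.8, -0.1, -0.3]
grip_width: -0.004
t 28.65 fix -0.1 73.0 z 178.0 yaw -0.0059 tilt [-0.001 -0.001] F [ 0.8 -0.1 -0.3] w -0.004 q [ 0.03  0.66  0.95 -0.    1.53  0.23]
```

```bash
python3 -m jog '[{"dx":-0.04,"dy":0,"dz":0,"twist":0,"hand":0},{"dx":-0.075,"dy":0,"dz":0,"twist":0,"hand":0},{"dx":-0.11,"dy":0,"dz":0,"twist":0,"hand":0},{"dx":-0.149,"dy":0,"dz":0,"twist":0,"hand":0},{"dx":-0.185,"dy":0,"dz":0,"twist":0,"hand":0},{"dx":-0.221,"dy":0,"dz":0,"twist":0,"hand":0},{"dx":-0.29,"dy":0,"dz":0.007,"twist":0,"hand":0},{"dx":-0.355,"dy":0,"dz":0.043,"twist":0,"hand":0},{"dx":-0.416,"dy":0,"dz":0.086,"twist":0,"hand":0},{"dx":-0.471,"dy":0,"dz":0.136,"twist":0,"hand":0},{"dx":-0.52,"dy":0,"dz":0.192,"twist":0,"hand":0},{"dx":-0.562,"dy":0,"dz":0.254,"twist":0,"hand":0},{"dx":-0.596,"dy":0,"dz":0.32,"twist":0,"hand":0},{"dx":-0.622,"dy":0,"dz":0.389,"twist":0,"hand":0},{"dx":-0.622,"dy":0,"dz":0.389,"twist":0,"hand":0}]' && python3 -c "
from h import *
where();go(0,-89,40.5,0)
for n in('side',): cv2.imwrite(f'pics/{n}12.png',env.capture(n)[0])
a=cv2.imread('pics/side12.png')[130:310,180:400];cv2.imwrite('pics/c12.png',cv2.resize(a,None,fx=3,fy=3))"
```

```text
t: 30.15
ee_pos: [639.6, -17.3, 78.8]
orientation: [0.776, 0.631, -0.002, -0.001]
force: [0.1, 0.6, -0.8]
grip_width: 0.0
t 30.15 fix -2.0 -82.8 z 78.8 yaw -0.0058 tilt [-0.004 -0.   ] F [ 0.1  0.6 -0.8] w 0.0 q [-0.21  0.67  1.24 -0.    1.23 -0.01]
d [-0.0245  0.0086  0.1534] twist -0.0009 mm [-6.1  2.1 38.3]
```

View pics/c12.png

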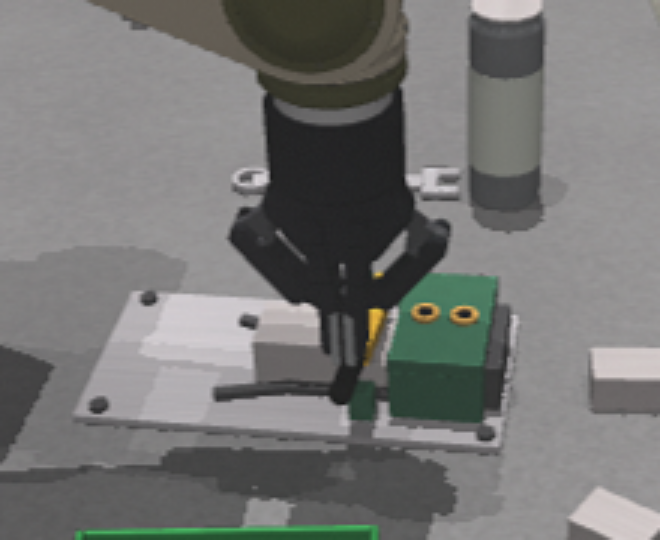

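The bar sits under the fingertips. I'll press it the rest of the way down.

```bash
python3 -m jog '[{"dx":-0.01,"dy":0.008,"dz":0.04,"twist":0,"hand":0},{"dx":-0.02,"dy":0.008,"dz":0.08,"twist":0,"hand":0},{"dx":-0.024,"dy":0.008,"dz":0.11,"twist":0,"hand":0},{"dx":-0.024,"dy":0.008,"dz":0.13,"twist":0,"hand":0},{"dx":-0.024,"dy":0.008,"dz":0.14,"twist":0,"hand":0},{"dx":-0.024,"dy":0.008,"dz":0.146,"twist":0,"hand":0},{"dx":-0.024,"dy":0.008,"dz":0.15,"twist":0,"hand":0},{"dx":-0.024,"dy":0.008,"dz":0.15,"twist":0,"hand":0}]' && python3 -c "
from h import *
where()"
```

```text
t: 31.0
ee_pos: [641.8, -21.6, 43.4]
orientation: [0.775, 0.631, 0.0, -0.0]
force: [-0.3, -0.1, 0.6]
grip_width: 0.0
t 31.0 fix 1.0 -86.7 z 43.4 yaw -0.0041 tilt [0. 0.] F [-0.3 -0.1  0.6] w 0.0 q [-0.22  0.71  1.27  0.    1.16 -0.01]
```

```bash
python3 -m jog '[{"dx":0,"dy":0,"dz":0.004,"twist":0,"hand":0},{"dx":0,"dy":0,"dz":0.008,"twist":0,"hand":0},{"dx":0,"dy":0,"dz":0.008,"twist":0,"hand":0}]' && python3 -m jog '[{"dx":0,"dy":0,"dz":0.004,"twist":0,"hand":0},{"dx":0,"dy":0,"dz":0.004,"twist":0,"hand":0}]'
```

```text
t: 31.3
ee_pos: [642.0, -21.7, 42.4]
orientation: [0.775, 0.631, 0.0, 0.0]
force: [-2.7, -0.0, 7.9]
grip_width: -0.003
t: 31.5
ee_pos: [642.1, -21.7, 42.3]
orientation: [0.775, 0.631, 0.001, 0.001]
force: [-3.9, 0.7, 13.4]
grip_width: -0.003
```

It stalls at z 42.3 (42.5 expected when down) with 13 N, so the bar is down. I'll retreat and look.

```bash
python3 -m jog '[{"dx":0,"dy":0,"dz":-0.06,"twist":0,"hand":0},{"dx":0,"dy":0,"dz":-0.2,"twist":0,"hand":0},{"dx":0,"dy":0,"dz":-0.4,"twist":0,"hand":0},{"dx":0,"dy":-0.15,"dz":-0.55,"twist":0,"hand":0},{"dx":0,"dy":-0.35,"dz":-0.6,"twist":0,"hand":0},{"dx":0,"dy":-0.55,"dz":-0.6,"twist":0,"hand":0},{"dx":0,"dy":-0.75,"dz":-0.6,"twist":0,"hand":0},{"dx":0,"dy":-0.8,"dz":-0.6,"twist":0,"hand":0},{"dx":0,"dy":-0.8,"dz":-0.6,"twist":0,"hand":0}]' && python3 -c "
from h import *
where()
for n in('side','top'): cv2.imwrite(f'pics/{n}13.png',env.capture(n)[0])
a=cv2.imread('pics/side13.png')[190:300,200:370]; cv2.imwrite('pics/c13a.png',cv2.resize(a,None,fx=4.6,fy=4.6,interpolation=cv2.INTER_CUBIC))
b=cv2.imread('pics/top13.png')[180:330,220:390];cv2.imwrite('pics/c13b.png',cv2.resize(b,None,fx=4,fy=4,interpolation=cv2.INTER_CUBIC))
print(proj('side',f2w(F,[0,-120,35.5])),proj('top',f2w(F,[0,-120,35.5])))"
```

```text
t: 32.4
ee_pos: [444.1, 19.4, 190.9]
orientation: [0.775, 0.632, 0.0, 0.0]
force: [0.1, 0.6, 0.5]
grip_width: -0.001
t 32.4 fix -200.9 -85.7 z 190.9 yaw -0.0038 tilt [ 0. -0.] F [0.1 0.6 0.5] w -0.001 q [-0.22  0.24  1.64  0.    1.26 -0.02]
[[293.34070196 280.58557917]] [[367.73176947 261.29005226]]
```

View pics/c13a.png

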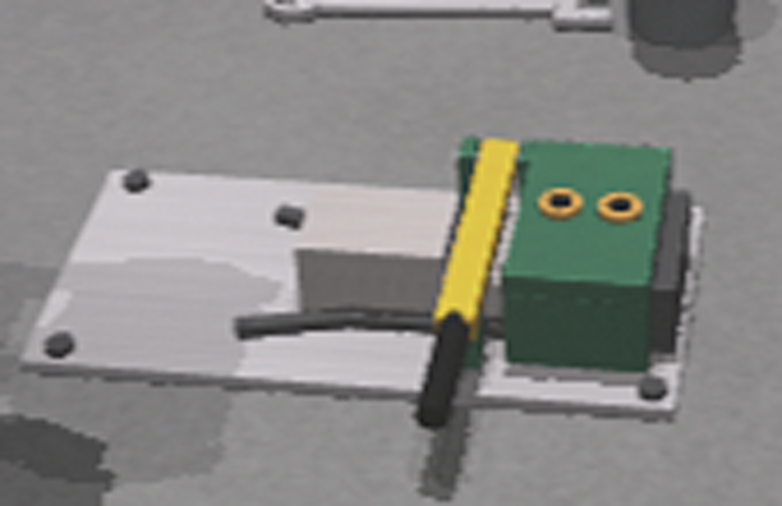

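View pics/top13.png

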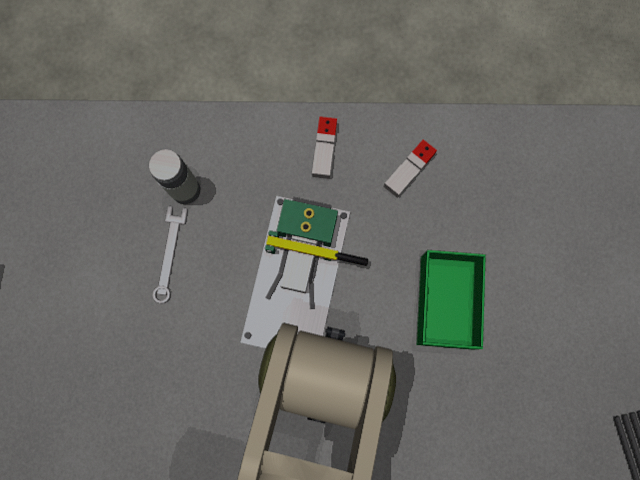

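The handle tip is at top-view (367,261), matching both the fully-down prediction and the start. The bar lies in the groove, the blank's bare end is outward, and the bin, can and spanner are unmoved. Handing in.

```bash
python3 -c "
from bench import env
print(env.finish_job())"
```

```text
the job is handed in; nothing more can be done
None
```

I handed the job in at about 32 s. The blank is turned end for end and back in its seat with the red end inwards, and the bar is down in its groove. No verdict came back, so this rests on my own checks.

- **Bar up:** My grip slipped off the handle on the first swing, leaving the bar at about 1.46 rad. I pushed it on to about 1.9 rad with shut fingers while the blank was still seated.
- **Blank out and turned:** I pulled it out about 113 mm and let it go flat on the apron. I then took a fresh hold on the bare half, lifted it, turned it half round and slid it back in.
- **Blank home:** A nudge on the bare end stalled at about 11 N, and the hardest push I read was about 16 N. The camera put the bare end at about -75 to -76 mm, where -75 mm is home. That reading is good to about 1.5 mm, and the side view alone was rougher (-74 to -82 mm). The blank sits about 2 mm to the -y side, which the rails allow.
- **Bar down:** It stalled at z 42.3 mm under 13 N, where 42.5 mm is expected fully down. The last pictures show the handle tip where it was at the start.
- **Bystanders:** The bin, spray can and spanner look unmoved, and the arm is clear with nothing held.

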